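# Deal out two carving kits and the shared mallet

### The job

Set out two carving places by dealing one piece to each board in turn, round board first: oblong base flat in the middle of the round board, round base flat in the middle of the square rimmed tray, then the house upright in the middle of the oblong base with its ridge running along the base's length, then the gnome upright in the middle of the round base. Last, stand the wooden mallet, handle up, on the table midway between the round board and the tray, in line with their centres. Leave the drinks can and the eraser where they are.

Things in the scene. Friction and masses are not known exactly. Their poses are not given: they have to be found in the camera images.
- round_board: Fixed plain round wooden board, diameter 150 mm, 15 mm thick, flat top. Origin: centre of its underside, on the table; its yaw equals that of the tray. Its centre is 270 mm from the tray's centre, on the left or the right of the tray.
- tray: Fixed square wooden tray, 140 by 140 mm outside, floor top 12 mm above the table, rim 8 mm wide all round reaching 18 mm above the table (6 mm above the tray's floor). Origin: centre of its underside, on the table; x and y along its sides; y is parallel (either way) to the line to the round board's centre.
- oblong_base: Loose pale wooden block, a rectangular plinth 80 mm (its x) by 54 mm (its y) by 20 mm high, lying flat, 45 g. Origin: centre of its underside.
- round_base: Loose pale wooden disc, a round plinth of diameter 60 mm, 20 mm high, lying flat, 30 g. Origin: centre of its underside.
- house: Loose pale wooden carved house, 44 mm long (its x, along the ridge) by 36 mm wide (its y), upright walls to 38 mm high, gable ridge at 56 mm, a small chimney to 58 mm, 40 g. Origin: centre of its underside.
- gnome: Loose pale wooden carved gnome: upright cylinder of diameter 42 mm up to 38 mm high, then a pointed hat to 70 mm, with a small nose, 40 g. Origin: centre of its underside.
- mallet: Loose turned wooden carver's mallet standing on its head, 150 mm tall: round head of diameter 48 mm at the foot to 56 mm, up to 80 mm high; above it an upright round handle of diameter 26 mm from 86 to 144 mm above the foot. 0.18 to 0.35 kg. Origin: centre of the head's underside; z up along the handle.
- can: Bystander: bare aluminium drinks can, upright, diameter 66 mm, 120 mm high, loose, standing among the pieces. Origin: centre of its underside.
- eraser: Bystander: white eraser, 18 by 40 by 12 mm high, loose, lying in front of the gap between the boards. Origin: centre of its underside.
Things that resemble listed ones, but are neither listed nor needed, are in the scene too. Leave any green look-alike of the mallet alone. Leave any yellow look-alike of the house alone.

How it is judged:
On the way, in this order (a step that is already met when the one before it is completed fails the run):
1. the oblong base lies released in the middle of the round board (horizontal distance between oblong_base and round_board below 0.015 m and z of oblong_base in the frame of round_board between 0.01 and 0.02 m and angle between oblong_base's own z axis and vertical below 0.12 rad and linear speed of oblong_base below 0.03 m/s and angular speed of oblong_base below 0.4 rad/s and contact force between oblong_base and the fingers below 0.1 N), for 0.2 s.
2. the round base lies released in the middle of the tray (horizontal distance between round_base and tray below 0.015 m and z of round_base in the frame of tray between 0.007 and 0.017 m and angle between round_base's own z axis and vertical below 0.12 rad and linear speed of round_base below 0.03 m/s and angular speed of round_base below 0.4 rad/s and contact force between round_base and the fingers below 0.1 N), for 0.2 s.
3. the house stands released on the oblong base, ridge along it (horizontal distance between house and oblong_base below 0.01 m and z of house in the frame of oblong_base between 0.015 and 0.025 m and angle between house's own z axis and vertical below 0.12 rad and angle between the x axis of house and the x axis of oblong_base, either way round below 0.26 rad and linear speed of house below 0.03 m/s and angular speed of house below 0.4 rad/s and contact force between house and the fingers below 0.1 N), for 0.2 s.
4. the gnome stands released on the round base (horizontal distance between gnome and round_base below 0.01 m and z of gnome in the frame of round_base between 0.015 and 0.025 m and angle between gnome's own z axis and vertical below 0.12 rad and linear speed of gnome below 0.03 m/s and angular speed of gnome below 0.4 rad/s and contact force between gnome and the fingers below 0.1 N), for 0.2 s.
5. the mallet stands released midway between the boards (horizontal distance between mallet and round_board below 0.16 m and horizontal distance between mallet and tray below 0.16 m and x of mallet in the frame of tray between -0.03 and 0.03 m and height (world z) of mallet below 0.006 m and angle between mallet's own z axis and vertical below 0.1 rad and linear speed of mallet below 0.03 m/s and angular speed of mallet below 0.4 rad/s and contact force between mallet and the fingers below 0.1 N), for 0.2 s.
At the end, for the whole second after the job is handed in: Bases flat, within 15 mm of their board's centre; house and gnome upright, within 10 mm of their base's centre, ridge within 15 deg of the base's length; mallet upright on the table, within 160 mm of both board centres and 30 mm of the line through them; all released and at rest (all of step 1 and all of step 2 and all of step 3 and all of step 4 and all of step 5); the robot touches nothing.
It fails at once if the can or the eraser is pushed more than 20 mm or tipped (distance of any of can, eraser from where it was at the start of the episode above 0.02 m or angle between any of can, eraser's own z axis and vertical above 0.4 rad).
It also fails if it takes over 152 s, if anything falls off the work surface, if the arm or the gripper's body presses on something with over 40 N, if the wrist force passes 120 N, or if a joint passes its speed limit or range.

### The arm

A 7-joint arm with a two-finger parallel gripper is mounted at the origin on the work surface. World frame = base frame: x ahead of the robot, y to its left, z up, the work surface at z = 0. Lengths are in m, angles in rad, forces in N, time in s.
With the tool pointing down it reaches from about 0.35 to 0.9 m from the base axis. Payload 7.2 kg.
Tool frame: the origin (TCP) lies at the very end of the fingers, on their centre line; the grasp point (between the pads) lies 19 mm behind it; z points along the fingers, y is the direction in which the jaws open and shut (so a half turn about z gives the same grasp; the last joint's range is limited). The gripper opens to 85 mm and grips with 20 to 120 N. Pads are 22 mm wide; open, the fingers measure 114 mm over their backs; the gripper's body (76 mm by 85 mm) begins 54 mm behind the grasp point. The pads swing forward as they close: fully open they stand 13 mm farther back than shut.
Start: joints at [-1.233, 0.411, -0.013, 1.596, 0.006, 1.134, -0.082], TCP at [0.247, 0.574, 0.231] pointing down, gripper open.
Joint ranges: [-2.95, 2.95], [-0.29, 1.99], [-1.47, 1.44], [0.14, 2.54], [-1.03, 4.17], [0.13, 1.85], [-2.86, 2.86]. Speed limits (rad/s): [2.39, 2.39, 3.01, 3.01, 3.14, 3.14, 3.14].

### API

Orientations are given as a unit quaternion [w, x, y, z].
In Python, from station import arm gives the robot as it stands. The module is installed in compiled form; this text tells all that it offers.
- The arm moves only by the shell command python3 -m pendant 'ROWS' [OPENING] [FORCE]. ROWS is JSON, one flat list of numbers, 6 for each row, row after row: the shift along the tool's x, y, z in m, then the turn, a rotation vector about the tool's x, y, z in degrees. A call has 1 to 8 rows; each row shifts and turns the commanded pose from where the row before left it, along the tool's axes as they then stand; what a row does not reach is not made up. A row lasts 1/10 s, in which the tool goes at most 50 mm and 8.59 degrees, less where a joint would pass 70% of its speed; a pose out of reach is approached as far as the arm can. A call with a gripper value outside its range is refused whole. OPENING is the closure in counts, from 0 (fully open) to 255 (shut), set as the call begins (- or left out, the last holds). The fingers move at their own pace and stop on an object; FORCE is the grip in N (left out, the last holds). Time passes only in rows, so rows that do not move let the fingers close. It gives the time, the measured TCP pose, the force and the opening at its end, in the units of the state.
- arm.get_obs(): the state, without advancing time (a new reading comes with each control period).
- arm.capture(name): name is "side" or "top"; returns a dict with "img" (420x560x3 uint8, blue, green, red), "camera_matrix" (3x3 intrinsics, pixels), "extrinsics" (4x4, takes a point from world to camera coordinates). Camera axes: x right, y down, z forward; pixel columns grow to the right and rows downward; lengths in m; the calibration is good to about 2 mm. A picture is of the moment at which its call begins. There is no depth.
- arm.sign_off(): hands the job in, once; it reports no verdict.
Trained networks look in a picture, given as the dict that the camera call returned (one of the last four; its "shot" number tells which), for a name from the list of things; names that differ only in an ending like _2 or _b are one class to them, and where a whole thing is asked for, a point or a joint stands for the part that bears it (a point fixed in the world has none). Each returns a list of dicts, best first, with "confidence" (0 to 1); they miss things now and then, are a little off and sometimes report something else, mostly with a low value. They report only what shows in the picture. A call takes as long as a camera call. They do not tell look-alikes from the thing itself.
- arm.outline_of(picture, target): "mask" (420x560 bool, what is visible of it) and "bbox" ([left, top, right, bottom] in pixels, round what is visible of it).
The state is a dict: "time": time; "joint_positions": joint angles; "dq": joint speeds; "joint_torque": joint torques, N m; "eef_pos": TCP position; "tcp_rot": TCP orientation; "ft_force": force on the tool from outside, world axes, zero at the start; "ft_torque": the same for the moment, N m; "opening": finger opening in m.
Only numpy, scipy, OpenCV 4.12 (cv2) and the standard library are available. Lean on these libraries where they do the work, as an engineer would, in place of code of your own. Each camera call takes 0.05 s, during which the arm holds its last target.

## Working session

There is one attempt and no reset: what is moved stays moved. The work goes in short steps, Python scripts to look and compute and a shell command to move; the robot and the scene stay as the last step left them, time stands still between calls to the robot, and variables do not carry over. Pictures are saved under pics/ and viewed, and the job is handed in when it is done.

```bash
mkdir -p pics; ls; python3 - <<'E'
from station import arm
import cv2
o=arm.get_obs(); print({k:(v if not hasattr(v,'round') else v) for k,v in o.items()})
for n in("side","top"):
    p=arm.capture(n); cv2.imwrite(f"pics/{n}0.png",p["img"]); print(n,p["camera_matrix"],p["extrinsics"],p["shot"])
E
```

```text
pics
{'time': 0.0, 'joint_positions': array([-1.23319688,  0.41190112, -0.0127097 ,  1.59702384,  0.0055774 ,
        1.13427647, -0.08221873]), 'dq': array([-3.49605117e-05,  2.83931512e-04,  9.45092348e-04, -1.71894617e-04,
        4.05538011e-04,  8.38206185e-04, -1.84757035e-03]), 'joint_torque': array([ 6.33983964e-04, -6.00625420e+01,  6.82468973e-01, -2.99421555e+01,
        1.37550960e-02,  1.07488688e-02,  1.97765985e-05]), 'eef_pos': array([0.24656404, 0.57378965, 0.23046057]), 'tcp_rot': array([-1.13335901e-04,  2.01513239e-01,  9.79485475e-01, -7.78560830e-04]), 'ft_force': array([-0.96467855, -0.8679944 ,  0.55188485]), 'ft_torque': array([-0.02096738, -0.0562994 , -0.04276613]), 'opening': 0.08535849170815561}
side [[448.08803196   0.         282.94852652]
 [  0.         448.08803196 210.25332286]
 [  0.           0.           1.        ]] [[ 0.86137713 -0.50763089  0.01844806 -0.46808028]
 [-0.26494314 -0.47996397 -0.83632513  0.18826983]
 [ 0.43339887  0.71550365 -0.54792331  0.75369012]
 [ 0.          0.          0.          1.        ]] 1
top [[406.30628064   0.         276.76844154]
 [  0.         406.30628064 206.99196334]
 [  0.           0.           1.        ]] [[ 0.02240518 -0.99954188 -0.02034795 -0.00667572]
 [-0.99759459 -0.02101682 -0.06605548  0.53616294]
 [ 0.06559757  0.02177899 -0.99760846  0.87802459]
 [ 0.          0.          0.          1.        ]] 2
```

View pics/side0.png

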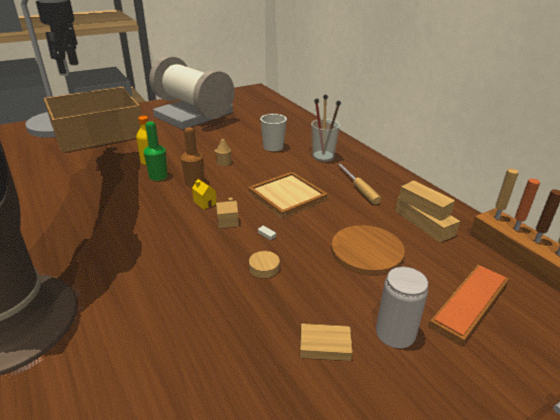

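View pics/top0.png

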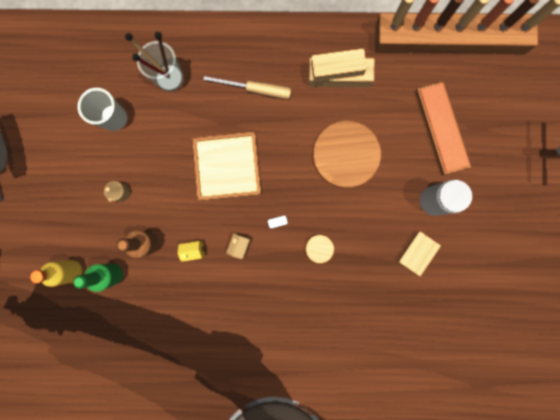

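```bash
cat > h.py <<'E'
import numpy as np, cv2
from scipy.optimize import minimize
from scipy.spatial.transform import Rotation as R
from station import arm
def circ(r,z,n=40):
    t=np.linspace(0,2*np.pi,n,endpoint=False); return np.c_[r*np.cos(t),r*np.sin(t),np.full(n,z)]
def box(a,b,z0,z1): return np.array([[sx*a/2,sy*b/2,z] for sx in(-1,1) for sy in(-1,1) for z in(z0,z1)])
M={'round_board':[np.r_[circ(.075,0),circ(.075,.015)]],
'tray':[box(.14,.14,0,.018)],
'oblong_base':[box(.08,.054,0,.02)],
'round_base':[np.r_[circ(.03,0),circ(.03,.02)]],
'house':[np.r_[box(.044,.036,0,.038),[[-.022,0,.056],[.022,0,.056]]]],
'gnome':[np.r_[circ(.021,0),circ(.021,.038),[[0,0,.07]]]],
'mallet':[np.r_[circ(.024,0),circ(.028,.08)],np.r_[circ(.013,.08),circ(.013,.15)]],
'can':[np.r_[circ(.033,0),circ(.033,.12)]],
'eraser':[box(.018,.04,0,.012)]}
def proj(p,P):
    E=p["extrinsics"]; c=P@E[:3,:3].T+E[:3,3]; q=c@p["camera_matrix"].T; return q[:,:2]/q[:,2:]
def back(p,uv,z):
    E=p["extrinsics"]; K=p["camera_matrix"]; d=np.linalg.inv(K)@np.array([uv[0],uv[1],1.]); d=E[:3,:3].T@d; o=-E[:3,:3].T@E[:3,3]
    return o+d*(z-o[2])/d[2]
S=4
def render(p,name,x,y,yaw,z0):
    im=np.zeros((420*S//2,560*S//2),np.uint8)
    c,s=np.cos(yaw),np.sin(yaw)
    for part in M[name]:
        P=part@np.array([[c,s,0],[-s,c,0],[0,0,1]])+[x,y,z0]
        q=proj(p,P)*(S/2); h=cv2.convexHull(np.round(q*16).astype(np.int32)); cv2.fillConvexPoly(im,h,255,cv2.LINE_AA,4)
    return cv2.resize(im,(560,420),interpolation=cv2.INTER_AREA)/255.
def fit(ps,masks,name,x0,z0=0,yaws=(0,)):
    best=None
    def cost(v):
        t=0
        for p,m in zip(ps,masks):
            r=render(p,name,v[0],v[1],v[2]/10,z0); t+=1-np.minimum(r,m).sum()/np.maximum(r,m).sum()
        return t/len(ps)
    for y in yaws:
        sim=np.array([[x0[0],x0[1],y*10],[x0[0]+.01,x0[1],y*10],[x0[0],x0[1]+.01,y*10],[x0[0],x0[1],y*10+2]])
        r=minimize(cost,sim[0],method='Nelder-Mead',options=dict(initial_simplex=sim,xatol=2e-4,fatol=1e-4,maxiter=150))
        if best is None or r.fun<best.fun: best=r
    return best.x[0],best.x[1],best.x[2]/10,best.fun
def tool():
    o=arm.get_obs(); q=o["tcp_rot"]; r=R.from_quat([q[1],q[2],q[3],q[0]]).as_matrix(); return o,r
def go(x,y,z=None,yaw=None):
    """print displacement in tool axes; yaw = wanted world direction of jaw (tool y) axis, mod pi"""
    o,r=tool(); d=np.array([x,y,z if z is not None else o["eef_pos"][2]])-o["eef_pos"]
    t=r.T@d; ty=np.arctan2(r[1,1],r[0,1]); s="" 
    if yaw is not None:
        a=(yaw-ty+np.pi/2)%np.pi-np.pi/2; s=f" turn about tool z {-np.degrees(a):.1f} (j7 {o['joint_positions'][6]:.2f})"
    print("t%.1f pos"%o["time"],o["eef_pos"].round(4),"jaw %.1f"%np.degrees(ty),"tilt %.2f"%np.degrees(np.arccos(-r[2,2])),"open %.4f"%o["opening"],"F",o["ft_force"].round(1),"| tool shift mm",(t*1000).round(1),s)
E
cat > look.py <<'E'
from h import *
pt=arm.capture("top"); ps=arm.capture("side")
for n in M:
    out={}
    for lab,p in(("top",pt),("side",ps)):
        d=arm.outline_of(p,n); 
        print(n,lab,[(round(float(a["confidence"]),2),[int(v) for v in a["bbox"]]) for a in d[:5]])
E
python3 look.py
```

```text
round_board top [(0.96, [313, 120, 381, 188]), (0.26, [193, 134, 260, 200])]
round_board side [(0.83, [328, 224, 405, 273])]
tray top [(0.75, [190, 134, 262, 201])]
tray side [(0.81, [249, 174, 327, 219]), (0.39, [328, 227, 402, 272])]
oblong_base top [(0.57, [399, 233, 434, 272])]
oblong_base side [(0.61, [298, 324, 350, 360])]
round_base top [(0.83, [307, 235, 333, 260])]
round_base side [(0.81, [246, 252, 279, 277])]
house top [(0.84, [178, 242, 204, 258]), (0.79, [229, 236, 249, 258])]
house side [(0.84, [213, 199, 239, 229]), (0.72, [249, 253, 280, 278]), (0.63, [189, 175, 216, 212])]
gnome top [(0.79, [102, 179, 130, 201]), (0.66, [393, 232, 436, 273])]
gnome side [(0.69, [213, 141, 231, 163])]
mallet top [(0.89, [118, 231, 158, 256]), (0.89, [73, 263, 121, 292])]
mallet side [(0.85, [142, 121, 164, 182]), (0.58, [183, 128, 203, 189]), (0.52, [213, 140, 233, 163])]
can top [(0.82, [419, 182, 471, 211])]
can side [(0.8, [374, 265, 425, 344])]
eraser top [(0.59, [269, 215, 285, 225])]
eraser side [(0.5, [255, 225, 272, 239])]
```

```bash
cat > est.py <<'E'
from h import *
def pick(p,n,uv):
    b=None
    for a in arm.outline_of(p,n):
        x0,y0,x1,y1=a["bbox"]
        if x0-6<uv[0]<x1+6 and y0-6<uv[1]<y1+6: return a["mask"].astype(float)
def run(items,z0={},show=None,views=("top","side")):
    c={v:arm.capture(v) for v in views}
    im={v:c[v]["img"].copy() for v in views}
    res={}
    for n,(x,y,yaws) in items.items():
        z=z0.get(n,0); P=[];Ms=[];vs=[]
        for v in views:
            uv=proj(c[v],np.array([[x,y,z+.02]]))[0]; m=pick(c[v],n,uv)
            if m is not None: P.append(c[v]);Ms.append(m);vs.append(v)
        if not P: print(n,"not seen"); continue
        r=fit(P,Ms,n,(x,y),z,yaws); res[n]=r
        ind=[fit([p],[m],n,(r[0],r[1]),z,(r[2],))for p,m in zip(P,Ms)]
        print(n,"x %.4f y %.4f yaw %.1f cost %.2f"%(r[0],r[1],np.degrees(r[2]),r[3]),{v:(round(i[0],4),round(i[1],4),round(np.degrees(i[2]),1),round(i[3],2)) for v,i in zip(vs,ind)})
        for v in views:
            rr=(render(c[v],n,*r[:3],z)>.5).astype(np.uint8); cc,_=cv2.findContours(rr,cv2.RETR_EXTERNAL,cv2.CHAIN_APPROX_NONE); cv2.drawContours(im[v],cc,-1,(255,0,255),1)
    if show:
        for v in views: cv2.imwrite(f"pics/{show}_{v}.png",im[v])
    return res,c,im
E
python3 - <<'E'
from est import *
p=arm.capture("top")
g={'round_board':(347,154,.015),'tray':(226,166,.018),'oblong_base':(420,254,.02),'round_base':(320,248,.02),'house':(239,247,.04),'gnome':(116,191,.04),'mallet':(140,243,.07),'can':(450,197,.1),'eraser':(278,221,.01)}
it={}
for n,(u,v,z) in g.items():
    q=back(p,(u,v),z); it[n]=(q[0],q[1],{'tray':(0,),'oblong_base':(0,.5,1,1.5,2,2.5),'house':(0,.5,1,1.5,2,2.5),'eraser':(0,.5,1,1.5,2,2.5)}.get(n,(0,)))
res,c,im=run(it,show="fit0")
a=cv2.resize(im["top"][170:300,20:300],None,fx=2.8,fy=2.8,interpolation=cv2.INTER_CUBIC); cv2.imwrite("pics/crop0.png",a)
E
```

```text
round_board x 0.6579 y -0.1479 yaw 2.0 cost 0.05 {'top': (np.float64(0.6592), np.float64(-0.1481), np.float64(1.2), np.float64(0.05)), 'side': (np.float64(0.6571), np.float64(-0.1483), np.float64(10.0), np.float64(0.06))}
tray x 0.6254 y 0.1196 yaw 6.9 cost 0.04 {'top': (np.float64(0.6262), np.float64(0.1199), np.float64(6.6), np.float64(0.02)), 'side': (np.float64(0.624), np.float64(0.1191), np.float64(7.3), np.float64(0.04))}
oblong_base x 0.4412 y -0.3073 yaw -34.2 cost 0.07 {'top': (np.float64(0.4422), np.float64(-0.3076), np.float64(-33.9), np.float64(0.05)), 'side': (np.float64(0.4401), np.float64(-0.3072), np.float64(-35.0), np.float64(0.06))}
round_base x 0.4471 y -0.0905 yaw 9.5 cost 0.10 {'top': (np.float64(0.4481), np.float64(-0.0903), np.float64(14.9), np.float64(0.08)), 'side': (np.float64(0.4453), np.float64(-0.0903), np.float64(16.0), np.float64(0.1))}
house x 0.4494 y 0.0878 yaw 160.7 cost 0.10 {'top': (np.float64(0.4505), np.float64(0.0875), np.float64(161.1), np.float64(0.1)), 'side': (np.float64(0.4486), np.float64(0.0874), np.float64(158.9), np.float64(0.09))}
gnome x 0.5633 y 0.3613 yaw 1.2 cost 0.07 {'top': (np.float64(0.5634), np.float64(0.3614), np.float64(7.8), np.float64(0.06)), 'side': (np.float64(0.5635), np.float64(0.362), np.float64(5.5), np.float64(0.08))}
mallet x 0.4497 y 0.2935 yaw -1.6 cost 0.15 {'top': (np.float64(0.4505), np.float64(0.2901), np.float64(8.7), np.float64(0.13)), 'side': (np.float64(0.4504), np.float64(0.2961), np.float64(-1.3), np.float64(0.17))}
can x 0.5596 y -0.3426 yaw 12.8 cost 0.10 {'top': (np.float64(0.5594), np.float64(-0.3396), np.float64(23.1), np.float64(0.12)), 'side': (np.float64(0.5596), np.float64(-0.3426), np.float64(12.8), np.float64(0.08))}
eraser x 0.5033 y 0.0017 yaw 6.8 cost 0.19 {'side': (np.float64(0.5033), np.float64(0.0017), np.float64(6.8), np.float64(0.19))}
```

View pics/crop0.png

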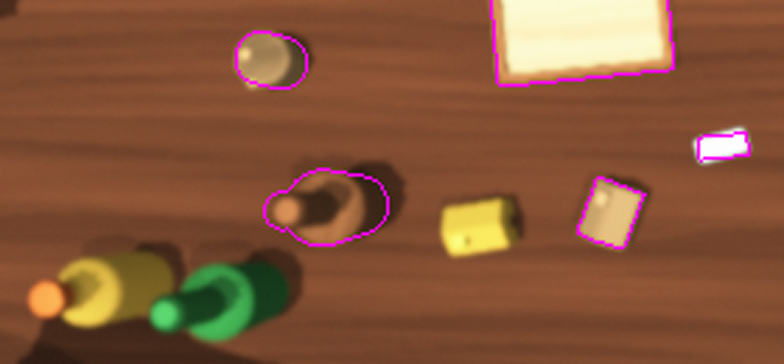

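View pics/fit0_side.png

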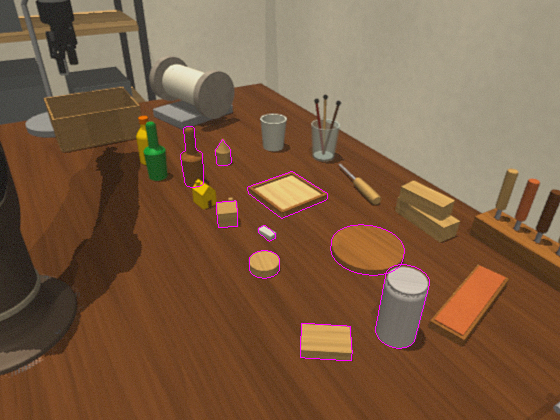

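View pics/fit0_top.png

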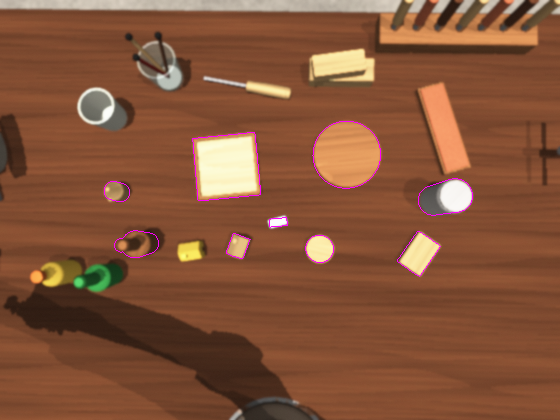

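```bash
python3 - <<'E'
from h import *
a=np.radians
go(.4412,-.3073,.2,a(56))
go(.45,.20,.231,a(56))
im=cv2.imread("pics/side0.png"); c=cv2.resize(im[110:240,130:290],None,fx=4.5,fy=4.5,interpolation=cv2.INTER_CUBIC); cv2.imwrite("pics/c1.png",c)
E
```

```text
t2.1 pos [0.2467 0.5742 0.2313] jaw 66.8 tilt 0.00 open 0.0856 F [ 0.9  0.4 -0.1] | tool shift mm [-526.6 -733.2   31.3]  turn about tool z 10.8 (j7 -0.08)
t2.1 pos [0.2467 0.5742 0.2313] jaw 66.8 tilt 0.00 open 0.0856 F [ 0.9  0.4 -0.1] | tool shift mm [-3.345e+02 -2.636e+02  3.000e-01]  turn about tool z 10.8 (j7 -0.08)
```

View pics/c1.png

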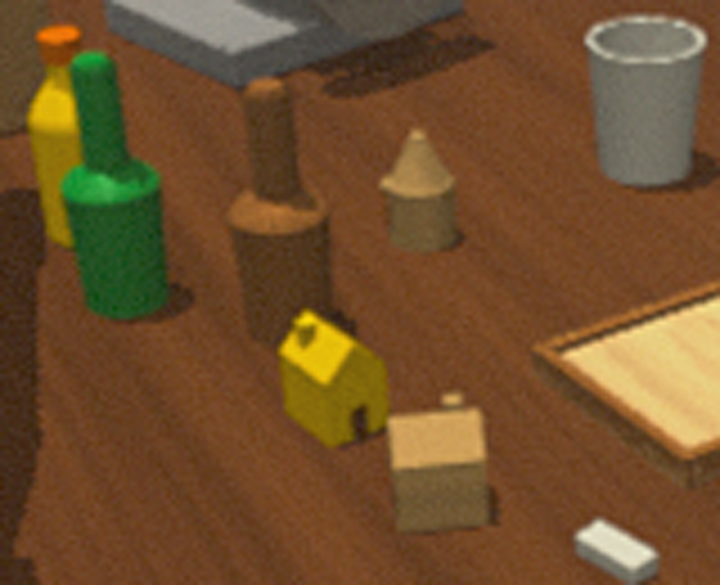

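```bash
python3 -m pendant '[0,0,0,0,0,5.4, 0,0,0,0,0,5.4]' 0 40; python3 - <<'E'
from h import *
go(.47,.22,.231,np.radians(56)); go(.4412,-.3073,.2)
E
```

```text
time: 2.35
eef_pos: [0.2468, 0.5742, 0.2313]
tcp_rot: [-0.0, 0.295, 0.956, 0.0]
ft_force: [0.5, 0.7, -0.2]
opening: 0.0853
t2.4 pos [0.2468 0.5742 0.2313] jaw 55.7 tilt 0.00 open 0.0853 F [ 0.5  0.7 -0.2] | tool shift mm [-3.839e+02 -1.670e+02  3.000e-01]  turn about tool z -0.3 (j7 -0.26)
t2.4 pos [0.2468 0.5742 0.2313] jaw 55.7 tilt 0.00 open 0.0853 F [ 0.5  0.7 -0.2] | tool shift mm [-657.  -619.    31.2]
```

```bash
python3 -m pendant '[-0.045,-0.02,0,0,0,0, -0.045,-0.02,0,0,0,0, -0.045,-0.02,0,0,0,0, -0.045,-0.02,0,0,0,0, -0.045,-0.02,0,0,0,0, -0.045,-0.02,0,0,0,0, -0.045,-0.02,0,0,0,0, -0.045,-0.02,0,0,0,0]'; python3 -m pendant '[-0.026,-0.042,0,0,0,0, -0.026,-0.042,0,0,0,0, -0.026,-0.042,0,0,0,0, -0.026,-0.042,0,0,0,0, -0.026,-0.042,0,0,0,0, -0.026,-0.042,0,0,0,0, -0.026,-0.042,0,0,0,0, -0.026,-0.042,0,0,0,0]';python3 - <<'E'
from h import *
go(.4412,-.3073,.15,np.radians(56))
E
```

```text
time: 3.15
eef_pos: [0.4562, 0.2383, 0.2317]
tcp_rot: [0.0, 0.293, 0.956, 0.0]
ft_force: [0.4, 0.3, 0.6]
opening: 0.0856
time: 3.95
eef_pos: [0.4393, -0.1567, 0.2318]
tcp_rot: [0.001, 0.293, 0.956, 0.0]
ft_force: [1.0, 0.9, 0.1]
opening: 0.0854
t4.0 pos [ 0.4393 -0.1567  0.2318] jaw 56.0 tilt 0.08 open 0.0854 F [1.  0.9 0.1] | tool shift mm [ -85.8 -123.9   81.7]  turn about tool z -0.0 (j7 1.31)
```

```bash
python3 -m pendant '[-0.0215,-0.031,0.01,0,0,0, -0.0215,-0.031,0.01,0,0,0, -0.0215,-0.031,0.01,0,0,0, -0.0215,-0.031,0.01,0,0,0, 0,0,0.02,0,0,0, 0,0,0.02,0,0,0, 0,0,0,0,0,0, 0,0,0,0,0,0]';python3 - <<'E'
from est import *
go(.4412,-.3073,.05,np.radians(56))
_,c,im=run({'oblong_base':(.4412,-.3073,(-.6,))},views=("side","top"))
cv2.imwrite("pics/s1.png",im["side"])
E
```

```text
time: 4.75
eef_pos: [0.4414, -0.3056, 0.1515]
tcp_rot: [-0.0, 0.293, 0.956, -0.0]
ft_force: [0.5, -0.8, -0.2]
opening: 0.0854
t4.8 pos [ 0.4414 -0.3056  0.1515] jaw 56.0 tilt 0.03 open 0.0854 F [ 0.5 -0.8 -0.2] | tool shift mm [ -0.8  -1.5 101.5]  turn about tool z -0.0 (j7 1.74)
oblong_base x 0.4410 y -0.3063 yaw -34.8 cost 0.19 {'side': (np.float64(0.4404), np.float64(-0.3071), np.float64(-34.5), np.float64(0.1)), 'top': (np.float64(0.4411), np.float64(-0.3047), np.float64(-32.7), np.float64(0.27))}
```

View pics/s1.png

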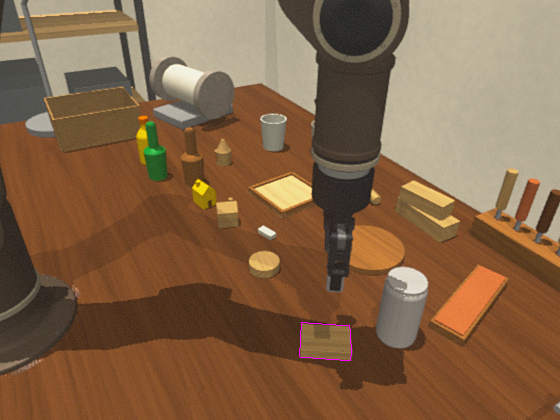

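```bash
python3 -m pendant '[0,-0.0015,0.03,0,0,0, 0,0,0.03,0,0,0, 0,0,0.03,0,0,0, 0,0,0.025,0,0,0, 0,0,0.015,0,0,0, 0,0,0.01,0,0,0, 0,0,0.008,0,0,0, 0,0,0,0,0,0]'; python3 -m pendant '[0,0,0,0,0,0, 0,0,0,0,0,0, 0,0,0,0,0,0, 0,0,0,0,0,0, 0,0,0,0,0,0, 0,0,0,0,0,0]' 255 40; python3 - <<'E'
from h import *
go(.4412,-.3073,.1)
E
```

```text
time: 5.75
eef_pos: [0.4407, -0.3068, 0.0031]
tcp_rot: [-0.0, 0.293, 0.956, 0.0]
ft_force: [-0.2, -0.7, -1.1]
opening: 0.0851
time: 6.35
eef_pos: [0.4412, -0.3072, 0.0043]
tcp_rot: [0.001, 0.293, 0.956, -0.0]
ft_force: [-1.3, 0.9, 4.9]
opening: 0.0531
t6.3 pos [ 0.4412 -0.3072  0.0043] jaw 56.0 tilt 0.09 open 0.0531 F [-1.3  0.9  4.9] | tool shift mm [ -0.2   0.  -95.7]
```

```bash
python3 -m pendant '[0,0,-0.01,0,0,0, 0,0,-0.02,0,0,0, 0,0,-0.03,0,0,0, 0,0,-0.03,0,0,0, 0,0,-0.03,0,0,0, 0,0,-0.03,0,0,0, 0,0,-0.03,0,0,0, 0,0,-0.01,0,0,0]' 255 40; python3 - <<'E'
from h import *
go(.6582,-.148,.12)
E
```

```text
time: 7.15
eef_pos: [0.4415, -0.3079, 0.1969]
tcp_rot: [0.002, 0.293, 0.956, -0.0]
ft_force: [0.2, 0.1, -0.5]
opening: 0.0531
t7.2 pos [ 0.4415 -0.3079  0.1969] jaw 55.9 tilt 0.28 open 0.0531 F [ 0.2  0.1 -0.5] | tool shift mm [-89.5 253.7  77.6]
```

```bash
python3 -m pendant '[-0.0112,0.0317,0,0,0,0, -0.0112,0.0317,0,0,0,0, -0.0112,0.0317,0,0,0,0, -0.0112,0.0317,0,0,0,0, -0.0112,0.0317,0,0,0,0, -0.0112,0.0317,0.02,0,0,0, -0.0112,0.0317,0.02,0,0,0, -0.0112,0.0317,0.02,0,0,0]'; python3 -m pendant '[0,0,0.02,0,0,0, 0,0,0.02,0,0,0, 0,0,0,0,0,0]'; python3 - <<'E'
from est import *
go(.6582,-.148,.019)
_,c,im=run({'oblong_base':(.658,-.148,(-.6,))},z0={'oblong_base':.085},views=("side",))
cv2.imwrite("pics/s2.png",im["side"])
E
```

```text
time: 7.95
eef_pos: [0.6576, -0.1458, 0.1323]
tcp_rot: [-0.0, 0.293, 0.956, 0.0]
ft_force: [0.1, -0.7, 0.5]
opening: 0.0533
time: 8.25
eef_pos: [0.6546, -0.146, 0.0898]
tcp_rot: [-0.003, 0.293, 0.956, -0.001]
ft_force: [-0.2, 0.1, -0.5]
opening: 0.053
t8.2 pos [ 0.6546 -0.146   0.0898] jaw 56.0 tilt 0.35 open 0.0530 F [-0.2  0.1 -0.5] | tool shift mm [-4.5  0.6 70.8] 
oblong_base x 0.6542 y -0.1459 yaw -33.0 cost 0.31 {'side': (np.float64(0.6542), np.float64(-0.1459), np.float64(-33.0), np.float64(0.31))}
```

View pics/s2.png

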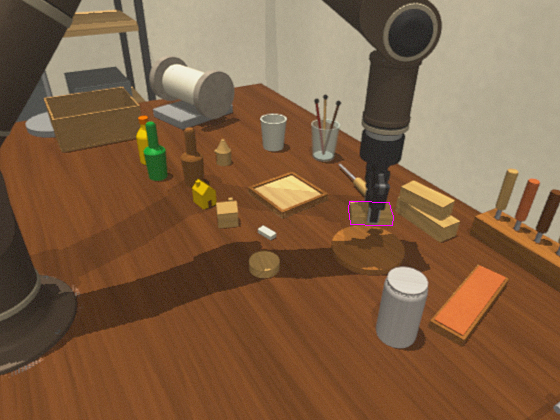

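```bash
python3 -m pendant '[-0.0015,0,0.02,0,0,0, -0.001,0,0.02,0,0,0, 0,0,0.015,0,0,0, 0,0,0.006,0,0,0, 0,0,0,0,0,0, 0,0,0,0,0,0]'; python3 - <<'E'
from est import *
go(.6582,-.148,.0195)
E
```

```text
time: 8.95
eef_pos: [0.6595, -0.1486, 0.0332]
tcp_rot: [0.001, 0.293, 0.956, 0.0]
ft_force: [-0.1, 0.2, -0.6]
opening: 0.0531
t8.9 pos [ 0.6595 -0.1486  0.0332] jaw 55.9 tilt 0.07 open 0.0531 F [-0.1  0.2 -0.6] | tool shift mm [ 1.4 -0.2 13.7]
```

```bash
python3 -m pendant '[0.001,0,0.006,0,0,0, 0,0,0.004,0,0,0, 0,0,0.002,0,0,0, 0,0,0.001,0,0,0, 0,0,0,0,0,0]'; python3 - <<'E'
from est import *
go(.6582,-.148,.0195)
E
```

```text
time: 9.45
eef_pos: [0.6581, -0.1477, 0.0194]
tcp_rot: [-0.0, 0.293, 0.956, 0.0]
ft_force: [-0.2, 0.8, 0.2]
opening: 0.0529
t9.4 pos [ 0.6581 -0.1477  0.0194] jaw 56.0 tilt 0.01 open 0.0529 F [-0.2  0.8  0.2] | tool shift mm [-0.3 -0.2 -0.1]
```

Release and rise.

```bash
python3 -m pendant '[0,0,0,0,0,0, 0,0,0,0,0,0, 0,0,0,0,0,0, 0,0,0,0,0,0]' 0 40;  python3 -m pendant '[0,0,-0.02,0,0,0, 0,0,-0.03,0,0,0, 0,0,-0.04,0,0,0, 0,0,-0.04,0,0,0, 0,0,0,0,0,0]'; python3 - <<'E'
from est import *
run({'oblong_base':(.658,-.148,(-.6,)),'round_base':(.447,-.09,(0,))},z0={'oblong_base':.015},show="p1",views=("side",))
go(.4475,-.0905,.1,np.radians(83))
go(.4475,-.0905,.1,np.radians(-7))
E
```

```text
time: 9.85
eef_pos: [0.6581, -0.1478, 0.0193]
tcp_rot: [0.0, 0.293, 0.956, -0.0]
ft_force: [-1.0, 0.6, 0.7]
opening: 0.0858
time: 10.35
eef_pos: [0.6612, -0.1492, 0.1557]
tcp_rot: [0.005, 0.293, 0.956, 0.001]
ft_force: [0.8, -0.4, 0.2]
opening: 0.0855
oblong_base x 0.6558 y -0.1499 yaw -36.0 cost 0.06 {'side': (np.float64(0.6558), np.float64(-0.1499), np.float64(-36.0), np.float64(0.06))}
round_base x 0.4464 y -0.0891 yaw 2.8 cost 0.11 {'side': (np.float64(0.4464), np.float64(-0.0891), np.float64(2.8), np.float64(0.11))}
t10.5 pos [ 0.6579 -0.1475  0.1491] jaw 56.0 tilt 0.02 open 0.0857 F [-0.3  0.1 -0.9] | tool shift mm [206.3 -70.5  49.1]  turn about tool z -27.0 (j7 1.39)
t10.5 pos [ 0.6579 -0.1475  0.1491] jaw 56.0 tilt 0.02 open 0.0857 F [-0.3  0.1 -0.9] | tool shift mm [206.3 -70.5  49.1]  turn about tool z 63.0 (j7 1.39)
```

View pics/p1_side.png

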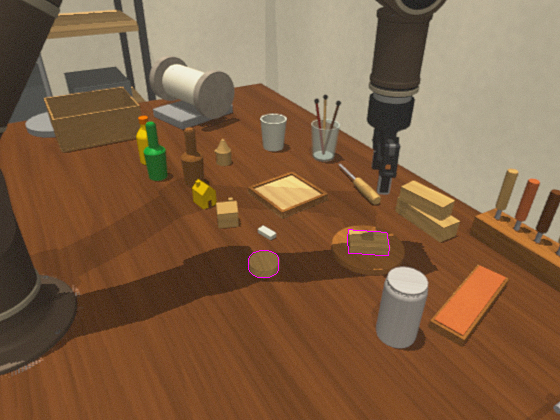

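```bash
python3 -m pendant '[0,0,0,0,0,8.2, 0,0,0,0,0,8.2, 0,0,0,0,0,8.2, 0,0,0,0,0,8.2, 0,0,0,0,0,8.2, 0,0,0,0,0,8]'; python3 - <<'E'
from est import *
go(.4475,-.0903,.1,np.radians(7))
E
```

```text
time: 11.1
eef_pos: [0.6572, -0.1475, 0.1474]
tcp_rot: [-0.001, 0.665, 0.747, -0.001]
ft_force: [-0.6, 0.9, -0.1]
opening: 0.0856
t11.1 pos [ 0.6572 -0.1475  0.1474] jaw 6.6 tilt 0.17 open 0.0856 F [-0.6  0.9 -0.1] | tool shift mm [  80.9 -201.5   48. ]  turn about tool z -0.4 (j7 0.65)
```

```bash
python3 -m pendant '[0.013,-0.034,0,0,0,0, 0.014,-0.034,0,0,0,0, 0.014,-0.034,0,0,0,0, 0.014,-0.034,0,0,0,0, 0.013,-0.033,0.02,0,0,0, 0.013,-0.033,0.03,0,0,0, 0,0,0,0,0,0, 0,0,0,0,0,0]'; python3 - <<'E'
from est import *
go(.4475,-.0903,.003)
E
```

```text
time: 11.9
eef_pos: [0.4462, -0.0914, 0.0982]
tcp_rot: [-0.001, 0.663, 0.749, -0.001]
ft_force: [0.6, -0.7, 0.4]
opening: 0.0858
t11.9 pos [ 0.4462 -0.0914  0.0982] jaw 7.0 tilt 0.17 open 0.0858 F [ 0.6 -0.7  0.4] | tool shift mm [ 0.9  1.7 95.2]
```

```bash
python3 -m pendant '[0,0,0.03,0,0,0, 0.0005,0.001,0.03,0,0,0, 0,0,0.02,0,0,0, 0,0,0.01,0,0,0, 0,0,0.004,0,0,0, 0,0,0,0,0,0]'; python3 -m pendant '[0,0,0,0,0,0, 0,0,0,0,0,0, 0,0,0,0,0,0, 0,0,0,0,0,0, 0,0,0,0,0,0, 0,0,0,0,0,0]' 255 40; python3 - <<'E'
from h import *
go(.4475,-.0903,.1)
E
```

```text
time: 12.5
eef_pos: [0.4493, -0.0916, 0.0053]
tcp_rot: [0.0, 0.663, 0.749, -0.0]
ft_force: [-0.5, -0.1, -0.6]
opening: 0.0856
time: 13.1
eef_pos: [0.4495, -0.0912, 0.0065]
tcp_rot: [0.001, 0.663, 0.749, 0.001]
ft_force: [-1.6, 0.3, 9.5]
opening: 0.0581
t13.1 pos [ 0.4495 -0.0912  0.0065] jaw 7.0 tilt 0.12 open 0.0581 F [-1.6  0.3  9.5] | tool shift mm [  1.1  -1.6 -93.5]
```

```bash
python3 -m pendant '[0,0,-0.01,0,0,0, 0,0,-0.02,0,0,0, 0,0,-0.03,0,0,0, 0,0,-0.03,0,0,0, 0,0,-0.03,0,0,0, 0,0,0,0,0,0, 0,0,0,0,0,0]'; python3 - <<'E'
from est import *
run({'round_base':(.449,-.09,(0,))},z0={'round_base':.12},show="g2")
go(.6255,.1197,.126)
E
```

```text
time: 13.8
eef_pos: [0.4492, -0.0907, 0.1262]
tcp_rot: [0.0, 0.663, 0.749, 0.001]
ft_force: [-0.5, -0.6, 0.4]
opening: 0.0583
round_base x 0.4475 y -0.0914 yaw 5.6 cost 0.25 {'side': (np.float64(0.4475), np.float64(-0.0914), np.float64(5.6), np.float64(0.25))}
t14.0 pos [ 0.448  -0.0911  0.1246] jaw 6.9 tilt 0.09 open 0.0580 F [-0.1 -0.4 -0.5] | tool shift mm [187.8 201.7  -1.7]
```

```bash
python3 -c "
import cv2
a=cv2.imread('pics/g2_side.png')[80:320,140:420]; cv2.imwrite('pics/g2c.png',cv2.resize(a,None,fx=2.5,fy=2.5))"
```

```text
(no output)
```

View pics/g2c.png

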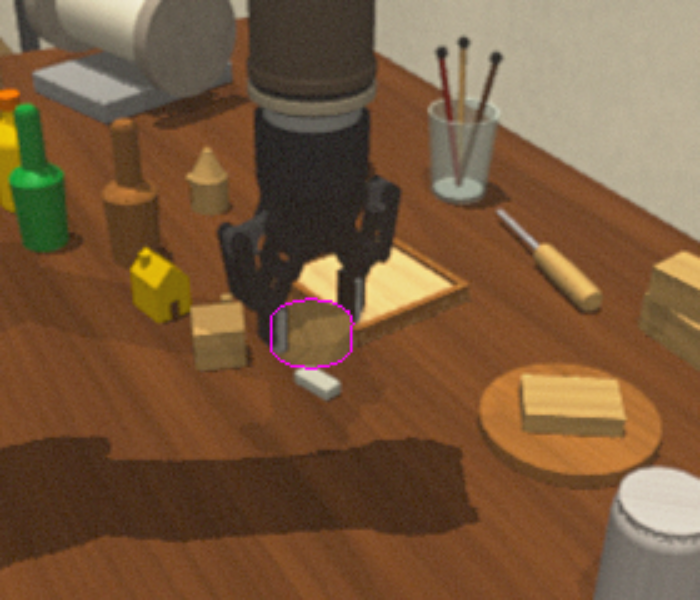

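```bash
python3 -m pendant '[0.0235,0.0252,0,0,0,0, 0.0235,0.0252,0,0,0,0, 0.0235,0.0252,0,0,0,0, 0.0235,0.0252,0,0,0,0, 0.0235,0.0252,0,0,0,0, 0.0235,0.0252,0,0,0,0, 0.0235,0.0252,0,0,0,0, 0.0235,0.0252,0,0,0,0]'; python3 -m pendant '[0,0,0.03,0,0,0, 0,0,0.02,0,0,0, 0,0,0.01,0,0,0, 0,0,0,0,0,0, 0,0,0,0,0,0]'; python3 - <<'E'
from est import *
run({'round_base':(.6255,.12,(0,))},z0={'round_base':.06},show="g3",views=("side",))
go(.6255,.1197,.0195)
E
```

```text
time: 14.8
eef_pos: [0.6263, 0.1206, 0.1239]
tcp_rot: [-0.001, 0.663, 0.749, -0.001]
ft_force: [0.7, -0.3, -0.6]
opening: 0.0579
time: 15.3
eef_pos: [0.6263, 0.1193, 0.0655]
tcp_rot: [0.0, 0.663, 0.748, -0.0]
ft_force: [0.1, -0.2, -0.4]
opening: 0.0581
round_base x 0.6228 y 0.1179 yaw -0.7 cost 0.28 {'side': (np.float64(0.6228), np.float64(0.1179), np.float64(-0.6), np.float64(0.28))}
t15.4 pos [0.6268 0.1196 0.0664] jaw 6.9 tilt 0.09 open 0.0583 F [ 0.1  0.  -0.5] | tool shift mm [ 0.3 -1.4 46.9]
```

```bash
python3 -c "
import cv2
a=cv2.imread('pics/g3_side.png')[80:320,140:420]; cv2.imwrite('pics/g3c.png',cv2.resize(a,None,fx=2.5,fy=2.5))"
```

```text
(no output)
```

View pics/g3c.png

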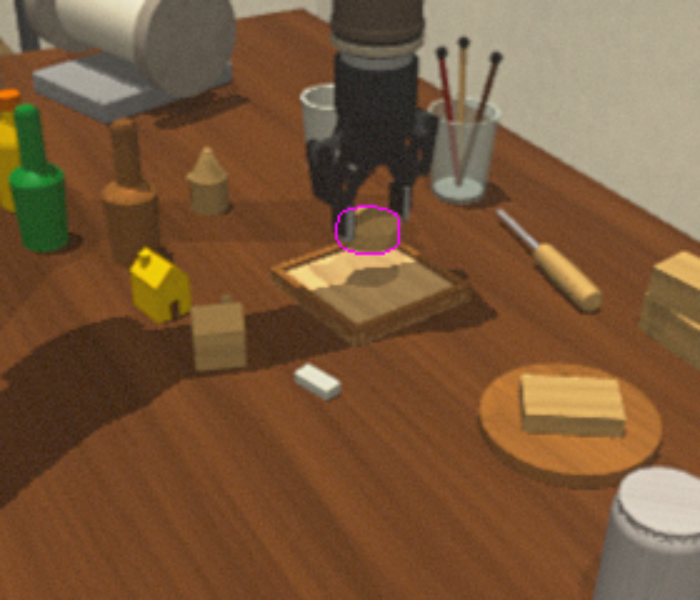

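```bash
python3 -m pendant '[0,-0.001,0.015,0,0,0, 0,0,0.015,0,0,0, 0,0,0.01,0,0,0, 0,0,0.004,0,0,0, 0,0,0.002,0,0,0, 0,0,0,0,0,0, 0,0,0,0,0,0]'; python3 - <<'E'
from est import *
go(.6255,.1197,.0195)
E
```

```text
time: 16.1
eef_pos: [0.6255, 0.1196, 0.0195]
tcp_rot: [0.0, 0.663, 0.749, 0.0]
ft_force: [0.1, -0.3, -0.2]
opening: 0.058
t16.1 pos [0.6255 0.1196 0.0195] jaw 6.9 tilt 0.04 open 0.0580 F [ 0.1 -0.3 -0.2] | tool shift mm [ 0.1  0.1 -0. ]
```

```bash
python3 -m pendant '[0,0,0,0,0,0, 0,0,0,0,0,0, 0,0,0,0,0,0, 0,0,0,0,0,0]' 35 40;  python3 -m pendant '[0,0,-0.02,0,0,0, 0,0,-0.03,0,0,0, 0,0,-0.04,0,0,0, 0,0,-0.03,0,0,0, 0,0,0,0,0,0]' 0; python3 - <<'E'
from est import *
run({'oblong_base':(.658,-.148,(-.6,)),'round_base':(.6255,.12,(0,)),'house':(.4494,.0878,(2.8,))},z0={'oblong_base':.015,'round_base':.012},show="p2")
go(.4496,.0876,.126,np.radians(-19.5))
E
```

```text
time: 16.5
eef_pos: [0.6252, 0.1198, 0.0194]
tcp_rot: [0.0, 0.663, 0.749, 0.0]
ft_force: [0.2, -0.2, -0.2]
opening: 0.0737
time: 17.0
eef_pos: [0.6277, 0.1196, 0.1439]
tcp_rot: [0.002, 0.663, 0.749, 0.003]
ft_force: [1.1, 0.4, -0.2]
opening: 0.0856
oblong_base x 0.6579 y -0.1479 yaw -34.7 cost 0.08 {'top': (np.float64(0.659), np.float64(-0.1477), np.float64(-33.5), np.float64(0.07)), 'side': (np.float64(0.657), np.float64(-0.1479), np.float64(-35.4), np.float64(0.07))}
round_base x 0.6255 y 0.1196 yaw 3.9 cost 0.22 {'top': (np.float64(0.6262), np.float64(0.1196), np.float64(9.3), np.float64(0.32)), 'side': (np.float64(0.6255), np.float64(0.1196), np.float64(3.9), np.float64(0.11))}
house x 0.4498 y 0.0875 yaw 158.2 cost 0.17 {'top': (np.float64(0.451), np.float64(0.0859), np.float64(164.4), np.float64(0.2)), 'side': (np.float64(0.4505), np.float64(0.0883), np.float64(156.7), np.float64(0.14))}
t17.4 pos [0.6246 0.1196 0.1382] jaw 6.9 tilt 0.10 open 0.0854 F [-0.1  0.5  0.8] | tool shift mm [ -10.6 -177.5   12.5]  turn about tool z 26.4 (j7 0.26)
```

View pics/p2_side.png

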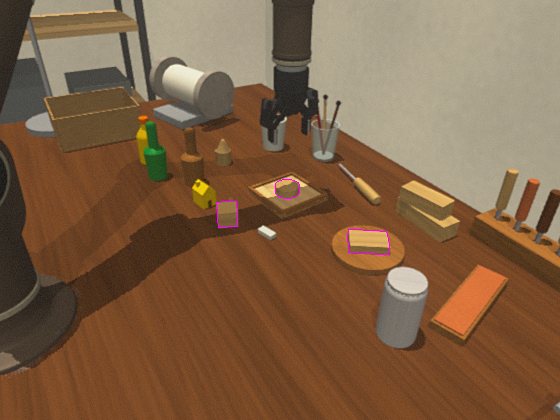

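View pics/p2_top.png

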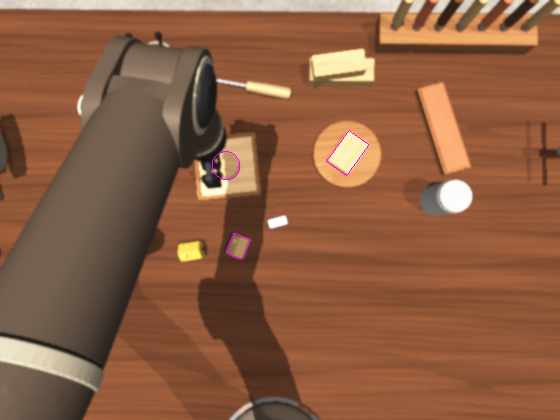

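```bash
python3 -m pendant '[0,0,0,0,0,6.7, 0,0,0,0,0,6.7, 0,0,0,0,0,6.7, 0,0,0,0,0,6.7, 0,0,0,0,0,0]' ; python3 - <<'E'
from est import *
go(.4498,.0876,.126,np.radians(-19.7))
E
```

```text
time: 17.9
eef_pos: [0.6248, 0.1197, 0.1385]
tcp_rot: [0.0, 0.819, 0.574, -0.001]
ft_force: [0.7, -0.1, -0.3]
opening: 0.0852
t17.9 pos [0.6248 0.1197 0.1385] jaw -19.9 tilt 0.08 open 0.0852 F [ 0.7 -0.1 -0.3] | tool shift mm [ -89.8 -153.5   12.7]  turn about tool z -0.2 (j7 -0.14)
```

```bash
python3 -m pendant '[-0.018,-0.031,0,0,0,0, -0.018,-0.031,0,0,0,0, -0.018,-0.031,0,0,0,0, -0.018,-0.031,0,0,0,0, -0.018,-0.0295,0.01,0,0,0, 0,0,0,0,0,0, 0,0,0,0,0,0]' ; python3 - <<'E'
from est import *
go(.4498,.0876,.008,np.radians(-19.7))
E
```

```text
time: 18.6
eef_pos: [0.4499, 0.0875, 0.1294]
tcp_rot: [-0.0, 0.817, 0.576, 0.0]
ft_force: [0.9, 0.7, -0.0]
opening: 0.0855
t18.6 pos [0.4499 0.0875 0.1294] jaw -19.7 tilt 0.05 open 0.0855 F [ 0.9  0.7 -0. ] | tool shift mm [-1.000e-01 -0.000e+00  1.214e+02]  turn about tool z 0.0 (j7 -0.18)
```

```bash
python3 -m pendant '[0,0,0.03,0,0,0, 0,0,0.03,0,0,0, 0,0,0.03,0,0,0, 0,0,0.02,0,0,0, 0,0,0.01,0,0,0, 0,0,0.001,0,0,0, 0,0,0,0,0,0]'; python3 -m pendant '[0,0,0,0,0,0, 0,0,0,0,0,0, 0,0,0,0,0,0, 0,0,0,0,0,0, 0,0,0,0,0,0, 0,0,0,0,0,0]' 255 40; python3 - <<'E'
from h import *
go(.4498,.0876,.1)
E
```

```text
time: 19.3
eef_pos: [0.4511, 0.087, 0.0087]
tcp_rot: [0.0, 0.818, 0.575, 0.0]
ft_force: [-0.2, 0.3, -0.7]
opening: 0.0852
time: 19.9
eef_pos: [0.4506, 0.0876, 0.009]
tcp_rot: [-0.0, 0.818, 0.575, 0.001]
ft_force: [-1.0, -0.3, 6.1]
opening: 0.0437
t19.9 pos [0.4506 0.0876 0.009 ] jaw -19.8 tilt 0.08 open 0.0437 F [-1.  -0.3  6.1] | tool shift mm [ -0.1  -0.7 -91. ]
```

```bash
python3 -m pendant '[0,0,-0.01,0,0,0, 0,0,-0.02,0,0,0, 0,0,-0.03,0,0,0, 0,0,-0.03,0,0,0, 0,0,-0.03,0,0,7.3, 0,0,-0.01,0,0,7.3, 0,0,0,0,0,0, 0,0,0,0,0,0]'; python3 - <<'E'
from est import *
go(.6579,-.1479,.126,np.radians(-34.4))
run({'house':(.4506,.0875,(-.6,))},z0={'house':.13},show="g4")
E
```

```text
time: 20.7
eef_pos: [0.4498, 0.0875, 0.1382]
tcp_rot: [-0.0, 0.884, 0.468, 0.0]
ft_force: [0.4, -0.5, -1.0]
opening: 0.0434
t20.7 pos [0.4498 0.0875 0.1382] jaw -34.2 tilt 0.02 open 0.0434 F [ 0.4 -0.5 -1. ] | tool shift mm [-77.8 304.5  12.1]  turn about tool z 0.2 (j7 -0.39)
house not seen
```

```bash
python3 -c "
import cv2
a=cv2.imread('pics/g4_side.png')[80:320,140:420]; cv2.imwrite('pics/g4c.png',cv2.resize(a,None,fx=2.5,fy=2.5))"
```

```text
(no output)
```

View pics/g4c.png

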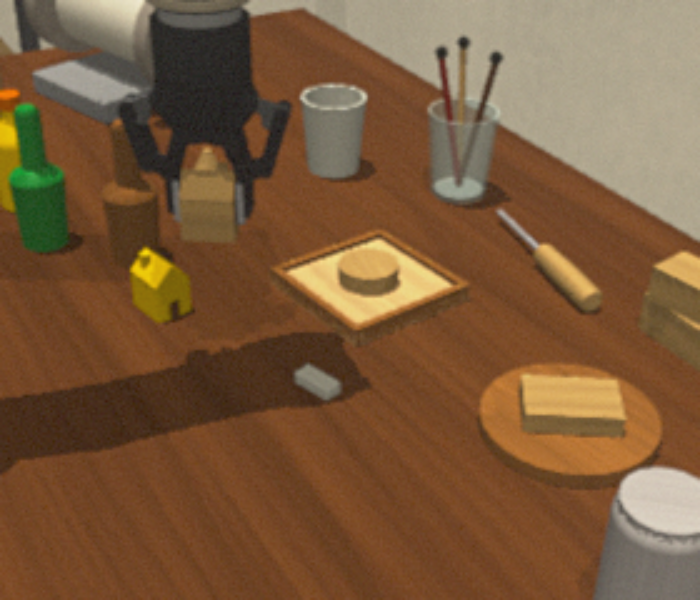

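```bash
python3 -m pendant '[-0.0045,0.017,0,0,0,0, -0.009,0.035,0,0,0,0, -0.009,0.035,0,0,0,0, -0.009,0.035,0,0,0,0, -0.009,0.035,0,0,0,0, -0.009,0.035,0,0,0,0, -0.009,0.035,0,0,0,0, -0.009,0.035,0,0,0,0]'; python3 -m pendant '[-0.0065,0.028,0,0,0,0, -0.003,0.0145,0,0,0,0, 0,0,0.01,0,0,0, 0,0,0.02,0,0,0, 0,0,0.01,0,0,0, 0,0,0,0,0,0, 0,0,0,0,0,0]'; python3 - <<'E'
from est import *
go(.6579,-.1479,.045,np.radians(-34.4))
z=arm.get_obs()["eef_pos"][2]-.009
run({'house':(.658,-.148,(-.6,))},z0={'house':z},show="g5",views=("side",))
E
```

```text
time: 21.7
eef_pos: [0.6284, -0.1182, 0.1371]
tcp_rot: [-0.001, 0.885, 0.466, -0.001]
ft_force: [0.4, -0.1, -0.4]
opening: 0.0433
time: 22.4
eef_pos: [0.6574, -0.1481, 0.0982]
tcp_rot: [-0.0, 0.885, 0.466, -0.0]
ft_force: [1.2, -0.8, -0.3]
opening: 0.0434
t22.4 pos [ 0.6574 -0.1481  0.0982] jaw -34.4 tilt 0.04 open 0.0434 F [ 1.2 -0.8 -0.3] | tool shift mm [ 0.5  0.3 53.2]  turn about tool z -0.0 (j7 0.06)
house x 0.6571 y -0.1504 yaw -41.7 cost 0.11 {'side': (np.float64(0.6571), np.float64(-0.1504), np.float64(-41.8), np.float64(0.11))}
```

```bash
python3 -c "
import cv2
a=cv2.imread('pics/g5_side.png')[80:320,240:520]; cv2.imwrite('pics/g5c.png',cv2.resize(a,None,fx=2.5,fy=2.5))"
```

```text
(no output)
```

View pics/g5c.png

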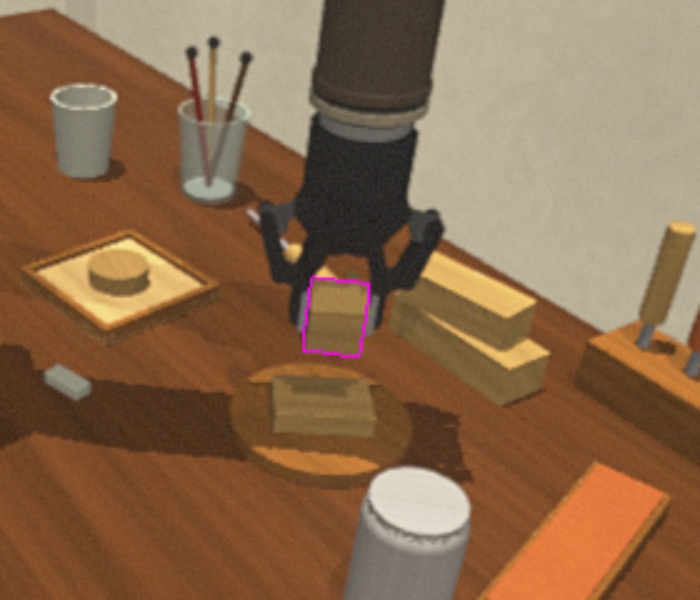

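```bash
python3 -m pendant '[0,0,0.015,0,0,0, 0,0,0.015,0,0,0, 0,0,0.01,0,0,0, 0,0,0.007,0,0,0, 0,0,0.004,0,0,0, 0,0,0.002,0,0,0, 0,0,0,0,0,0, 0,0,0,0,0,0]'; python3 - <<'E'
from est import *
go(.6579,-.1479,.0447,np.radians(-34.4))
E
```

```text
time: 23.3
eef_pos: [0.658, -0.1487, 0.0457]
tcp_rot: [0.0, 0.885, 0.466, 0.0]
ft_force: [0.3, 0.3, 0.1]
opening: 0.0439
t23.3 pos [ 0.658  -0.1487  0.0457] jaw -34.5 tilt 0.04 open 0.0439 F [0.3 0.3 0.1] | tool shift mm [ 0.6 -0.5  1. ]  turn about tool z -0.1 (j7 0.10)
```

```bash
python3 -m pendant '[0.0005,0,0.001,0,0,0, 0,0,0,0,0,0]'; python3 -m pendant '[0,0,0,0,0,0, 0,0,0,0,0,0, 0,0,0,0,0,0, 0,0,0,0,0,0, 0,0,0,0,0,0]' 0;  python3 -m pendant '[0,0,-0.01,0,0,0, 0,0,-0.03,0,0,0, 0,0,-0.04,0,0,0, 0,0,-0.04,0,0,0, 0,0,-0.01,0,0,0, 0,0,0,0,0,0]' ; python3 - <<'E'
from est import *
run({'oblong_base':(.658,-.148,(-.6,)),'house':(.658,-.148,(-.6,)),'gnome':(.5633,.3614,(0,))},z0={'oblong_base':.015,'round_base':.012,'house':.035},show="p3")
go(.5633,.3614,.15,np.radians(7))
E
```

```text
time: 23.5
eef_pos: [0.6582, -0.148, 0.0445]
tcp_rot: [0.0, 0.885, 0.466, 0.0]
ft_force: [-0.0, -0.1, -0.5]
opening: 0.0438
time: 24.0
eef_pos: [0.658, -0.1482, 0.0443]
tcp_rot: [0.0, 0.885, 0.466, 0.0]
ft_force: [-0.5, -0.5, 1.0]
opening: 0.0853
time: 24.6
eef_pos: [0.659, -0.1487, 0.1769]
tcp_rot: [0.001, 0.885, 0.466, 0.002]
ft_force: [0.1, -0.4, 0.4]
opening: 0.0854
oblong_base x 0.6564 y -0.1490 yaw -34.6 cost 0.38 {'side': (np.float64(0.6564), np.float64(-0.149), np.float64(-34.6), np.float64(0.38))}
house x 0.6565 y -0.1505 yaw -34.3 cost 0.08 {'side': (np.float64(0.6565), np.float64(-0.1505), np.float64(-34.3), np.float64(0.08))}
gnome x 0.5629 y 0.3623 yaw 5.1 cost 0.09 {'top': (np.float64(0.5638), np.float64(0.3619), np.float64(10.5), np.float64(0.07)), 'side': (np.float64(0.5618), np.float64(0.3618), np.float64(9.4), np.float64(0.07))}
t25.0 pos [ 0.6576 -0.1481  0.1732] jaw -34.5 tilt 0.09 open 0.0851 F [ 0.1  0.3 -0.3] | tool shift mm [ 366.8 -365.9   23.4]  turn about tool z -41.5 (j7 0.01)
```

```bash
python3 -c "
import cv2
a=cv2.imread('pics/p3_side.png')[80:320,240:520]; cv2.imwrite('pics/p3c.png',cv2.resize(a,None,fx=2.5,fy=2.5))"
```

```text
(no output)
```

View pics/p3c.png

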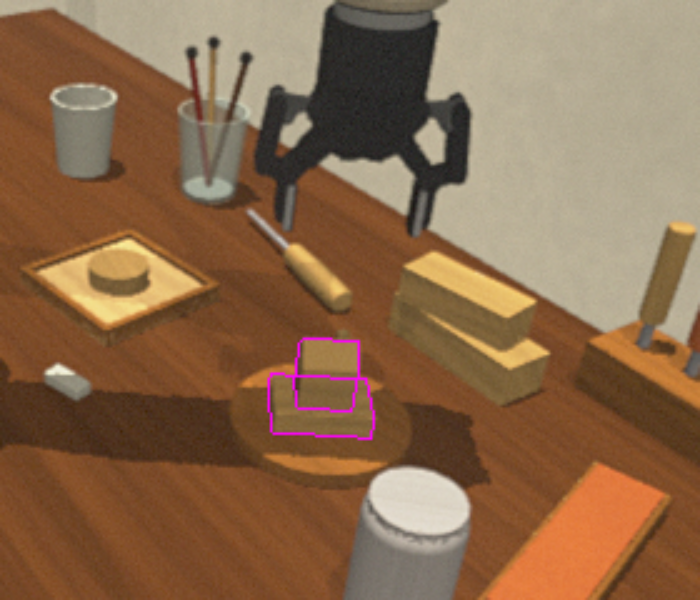

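```bash
python3 -c "
import cv2
a=cv2.imread('pics/side0.png')[130:175,200:245]; b=cv2.imread('pics/top0.png')[172:210,95:140]
a=cv2.resize(a,(390,390),interpolation=cv2.INTER_CUBIC);b=cv2.resize(b,(400,390),interpolation=cv2.INTER_CUBIC)
cv2.imwrite('pics/gn.png',cv2.hconcat([a,b]))"
```

```text
(no output)
```

View pics/gn.png

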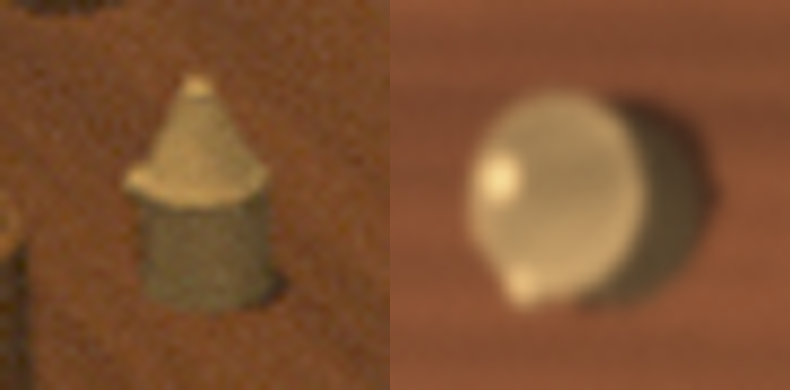

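```bash
python3 -m pendant '[0,0,-0.01,0,0,-8.5, 0,0,-0.01,0,0,-8.5, 0,0,0,0,0,-8.5, 0,0,0,0,0,-8.5, 0,0,0,0,0,-8.5, 0,0,0,0,0,-8.5, 0,0,0,0,0,-8.5, 0,0,0,0,0,-8.5]';python3 -m pendant '[0,0,0,0,0,-8.5, 0,0,0,0,0,-8.5, 0,0,0,0,0,-8.5, 0,0,0,0,0,-8.5, 0,0,0,0,0,0]'; python3 - <<'E'
from est import *
go(.5629,.362,.15,np.radians(68))
E
```

```text
time: 25.8
eef_pos: [0.6578, -0.1482, 0.1938]
tcp_rot: [-0.0, 0.47, 0.882, -0.0]
ft_force: [-0.0, -0.5, 0.1]
opening: 0.0853
time: 26.3
eef_pos: [0.6577, -0.1485, 0.1939]
tcp_rot: [-0.0, 0.194, 0.981, 0.0]
ft_force: [0.1, -0.1, 0.3]
opening: 0.0855
t26.3 pos [ 0.6577 -0.1485  0.1939] jaw 67.6 tilt 0.03 open 0.0855 F [ 0.1 -0.1  0.3] | tool shift mm [281.8 436.1  44.1]  turn about tool z -0.4 (j7 1.55)
```

```bash
python3 -m pendant '[0.0235,0.0363,0,0,0,0, 0.0235,0.0363,0,0,0,0, 0.0235,0.0363,0,0,0,0, 0.0235,0.0363,0,0,0,0, 0.0235,0.0363,0,0,0,0, 0.0235,0.0363,0,0,0,0, 0.0235,0.0363,0,0,0,0, 0.0235,0.0363,0,0,0,0]';python3 -m pendant '[0.0235,0.0363,0,0,0,0, 0.0235,0.0363,0,0,0,0, 0.0235,0.0363,0.02,0,0,0, 0.0235,0.0363,0.02,0,0,0, 0,0,0.01,0,0,0, 0,0,0,0,0,0, 0,0,0,0,0,0]'; python3 - <<'E'
from est import *
go(.5629,.362,.010,np.radians(68))
p=arm.capture("side"); cv2.imwrite("pics/s6.png",cv2.resize(p["img"][80:290,100:350],None,fx=2.6,fy=2.6))
E
```

```text
time: 27.1
eef_pos: [0.5945, 0.1936, 0.1941]
tcp_rot: [-0.0, 0.197, 0.98, -0.0]
ft_force: [0.7, 0.0, -1.0]
opening: 0.085
time: 27.8
eef_pos: [0.5643, 0.3606, 0.1443]
tcp_rot: [0.0, 0.197, 0.98, -0.001]
ft_force: [0.5, -0.1, 0.0]
opening: 0.0851
t27.8 pos [0.5643 0.3606 0.1443] jaw 67.3 tilt 0.08 open 0.0851 F [ 0.5 -0.1  0. ] | tool shift mm [  1.9   0.9 134.3]  turn about tool z -0.7 (j7 0.73)
```

View pics/s6.png

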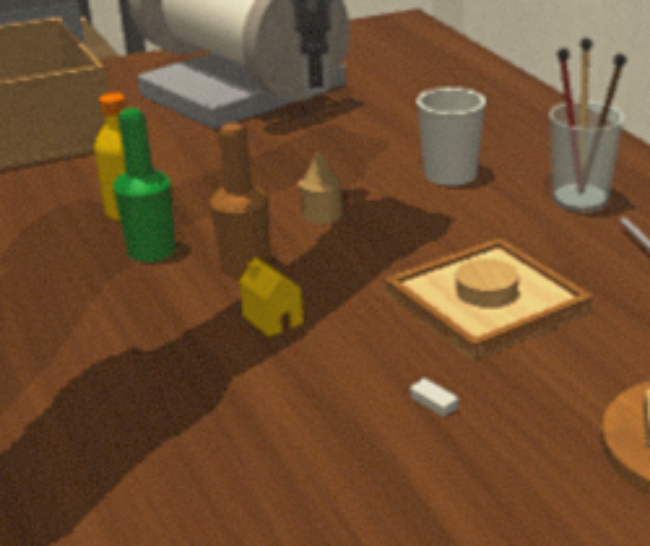

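```bash
python3 -m pendant '[0.0015,0.0005,0.03,0,0,0, 0,0,0.03,0,0,0, 0,0,0.03,0,0,0, 0,0,0.02,0,0,0, 0,0,0.012,0,0,0, 0,0,0.008,0,0,0, 0,0,0.005,0,0,0, 0,0,0,0,0,0]'; python3 - <<'E'
from est import *
go(.5629,.362,.006)
E
```

```text
time: 28.65
eef_pos: [0.5629, 0.363, 0.0096]
tcp_rot: [0.0, 0.195, 0.981, 0.0]
ft_force: [-0.2, 0.0, -0.1]
opening: 0.0854
t28.6 pos [0.5629 0.363  0.0096] jaw 67.5 tilt 0.03 open 0.0854 F [-0.2  0.  -0.1] | tool shift mm [-0.4 -0.9  3.6]
```

```bash
python3 -m pendant '[0,-0.001,0.002,0,0,0, 0,0,0,0,0,0]'; python3 -m pendant '[0,0,0,0,0,0, 0,0,0,0,0,0, 0,0,0,0,0,0, 0,0,0,0,0,0, 0,0,0,0,0,0, 0,0,0,0,0,0]' 255 40; python3 - <<'E'
from h import *
go(.5629,.362,.1)
E
```

```text
time: 28.85
eef_pos: [0.5624, 0.3623, 0.0079]
tcp_rot: [0.0, 0.195, 0.981, 0.0]
ft_force: [-0.5, 0.2, 0.6]
opening: 0.0859
time: 29.45
eef_pos: [0.5624, 0.3624, 0.0078]
tcp_rot: [0.0, 0.195, 0.981, 0.0]
ft_force: [-1.7, 0.4, 5.1]
opening: 0.0411
t29.4 pos [0.5624 0.3624 0.0078] jaw 67.5 tilt 0.04 open 0.0411 F [-1.7  0.4  5.1] | tool shift mm [ -0.7  -0.1 -92.2]
```

```bash
python3 -m pendant '[0,0,-0.01,0,0,0, 0,0,-0.02,0,0,0, 0,0,-0.03,0,0,0, 0,0,-0.03,0,0,0, 0,0,-0.03,0,0,0, 0,0,-0.01,0,0,0, 0,0,0,0,0,0]'; python3 - <<'E'
from est import *
go(.6255,.1197,.138)
z=arm.get_obs()["eef_pos"][2]-.0078
_,c,_=run({'gnome':(.5625,.3623,(0,))},z0={'gnome':z},show="g7",views=("side",))
a=cv2.imread('pics/g7_side.png')[40:250,140:420]; cv2.imwrite('pics/g7c.png',cv2.resize(a,None,fx=2.5,fy=2.5))
E
```

```text
time: 30.15
eef_pos: [0.5629, 0.3627, 0.1391]
tcp_rot: [0.001, 0.195, 0.981, 0.001]
ft_force: [0.5, -0.2, -1.3]
opening: 0.041
t30.1 pos [0.5629 0.3627 0.1391] jaw 67.5 tilt 0.18 open 0.0410 F [ 0.5 -0.2 -1.3] | tool shift mm [-150.7 -200.7    0.7] 
gnome x 0.5644 y 0.3617 yaw 4.0 cost 0.68 {'side': (np.float64(0.5644), np.float64(0.3617), np.float64(4.0), np.float64(0.68))}
```

View pics/g7c.png

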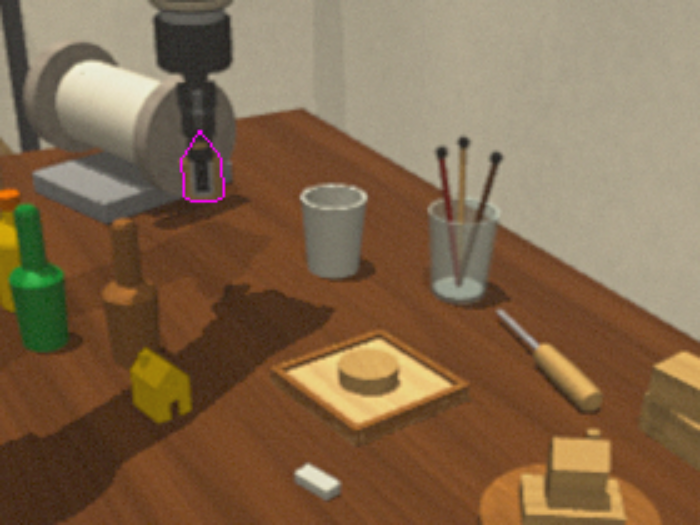

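```bash
python3 -m pendant '[-0.0105,-0.014,0,0,0,0, -0.02,-0.0267,0,0,0,0, -0.02,-0.0267,0,0,0,0, -0.02,-0.0267,0,0,0,0, -0.02,-0.0267,0,0,0,0, -0.02,-0.0267,0,0,0,0, -0.02,-0.0267,0,0,0,0, -0.0105,-0.014,0,0,0,0]';  python3 -m pendant '[-0.01,-0.0125,0,0,0,0, 0,0,0.01,0,0,0, 0,0,0.02,0,0,0, 0,0,0.01,0,0,0, 0,0,0,0,0,0, 0,0,0,0,0,0]'; python3 - <<'E'
from est import *
go(.6255,.1197,.0405)
z=arm.get_obs()["eef_pos"][2]-.0078
_,c,_=run({'gnome':(.6255,.1197,(0,)),'round_base':(.6255,.1197,(0,))},z0={'gnome':z,'round_base':.012},show="g8",views=("side",))
a=cv2.imread('pics/g8_side.png')[40:250,140:420]; cv2.imwrite('pics/g8c.png',cv2.resize(a,None,fx=2.5,fy=2.5))
E
```

```text
time: 31.05
eef_pos: [0.6205, 0.1288, 0.1362]
tcp_rot: [-0.0, 0.197, 0.98, -0.002]
ft_force: [-0.6, -0.9, 0.4]
opening: 0.0408
time: 31.65
eef_pos: [0.6248, 0.1201, 0.097]
tcp_rot: [-0.0, 0.194, 0.981, -0.0]
ft_force: [0.1, 0.3, -0.6]
opening: 0.0409
t31.6 pos [0.6248 0.1201 0.097 ] jaw 67.6 tilt 0.03 open 0.0409 F [ 0.1  0.3 -0.6] | tool shift mm [-0.8 -0.1 56.5] 
gnome x 0.6235 y 0.1178 yaw 5.2 cost 0.63 {'side': (np.float64(0.6238), np.float64(0.1181), np.float64(9.2), np.float64(0.63))}
round_base x 0.6244 y 0.1204 yaw 7.9 cost 0.07 {'side': (np.float64(0.6244), np.float64(0.1204), np.float64(7.9), np.float64(0.07))}
```

View pics/g8c.png

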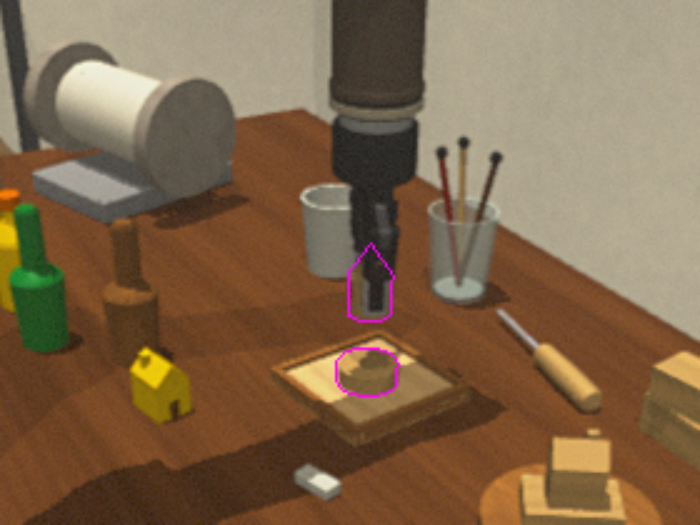

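```bash
python3 -m pendant '[-0.0005,0,0.015,0,0,0, 0,0,0.015,0,0,0, 0,0,0.012,0,0,0, 0,0,0.008,0,0,0, 0,0,0.004,0,0,0, 0,0,0.002,0,0,0, 0,0,0,0,0,0, 0,0,0,0,0,0]'; python3 - <<'E'
from est import *
go(.6253,.1199,.0402)
E
```

```text
time: 32.6
eef_pos: [0.6258, 0.1189, 0.0417]
tcp_rot: [0.0, 0.195, 0.981, 0.0]
ft_force: [0.0, -0.2, -0.1]
opening: 0.0411
t32.6 pos [0.6258 0.1189 0.0417] jaw 67.5 tilt 0.04 open 0.0411 F [ 0.  -0.2 -0.1] | tool shift mm [0.9 0.7 1.5]
```

```bash
python3 -m pendant '[0.0005,0.0005,0.001,0,0,0, 0,0,0.0005,0,0,0, 0,0,0,0,0,0]'; python3 -m pendant '[0,0,0,0,0,0, 0,0,0,0,0,0, 0,0,0,0,0,0, 0,0,0,0,0,0, 0,0,0,0,0,0]' 0;  python3 -m pendant '[0,0,-0.01,0,0,0, 0,0,-0.03,0,0,0, 0,0,-0.04,0,0,0, 0,0,-0.04,0,0,0, 0,0,-0.04,0,0,0, 0,0,0,0,0,0, 0,0,0,0,0,0]' ; python3 - <<'E'
from est import *
go(.45,.2935,.2,np.radians(67.5))
_,c,_=run({'gnome':(.6255,.1197,(0,)),'mallet':(.45,.2935,(0,))},z0={'gnome':.032},show="g9")
a=cv2.imread('pics/g9_side.png')[90:300,140:420]; cv2.imwrite('pics/g9c.png',cv2.resize(a,None,fx=2.5,fy=2.5))
E
```

```text
time: 32.9
eef_pos: [0.6253, 0.1197, 0.0399]
tcp_rot: [0.0, 0.195, 0.981, 0.0]
ft_force: [-0.1, 0.5, -1.3]
opening: 0.0406
time: 33.4
eef_pos: [0.6252, 0.1196, 0.0398]
tcp_rot: [-0.0, 0.195, 0.981, 0.0]
ft_force: [-0.2, 0.4, -0.6]
opening: 0.0853
time: 34.1
eef_pos: [0.6257, 0.1196, 0.2015]
tcp_rot: [0.001, 0.195, 0.981, 0.001]
ft_force: [-0.5, -0.6, -1.1]
opening: 0.0857
t34.1 pos [0.6257 0.1196 0.2015] jaw 67.5 tilt 0.16 open 0.0857 F [-0.5 -0.6 -1.1] | tool shift mm [228.8  93.6   1.2]  turn about tool z 0.0 (j7 1.10)
gnome x 0.6242 y 0.1193 yaw 8.1 cost 0.21 {'top': (np.float64(0.6248), np.float64(0.1196), np.float64(12.0), np.float64(0.33)), 'side': (np.float64(0.6238), np.float64(0.1189), np.float64(13.7), np.float64(0.08))}
mallet x 0.4508 y 0.2964 yaw 6.8 cost 0.15 {'side': (np.float64(0.4508), np.float64(0.2964), np.float64(6.8), np.float64(0.15))}
```

View pics/g9c.png

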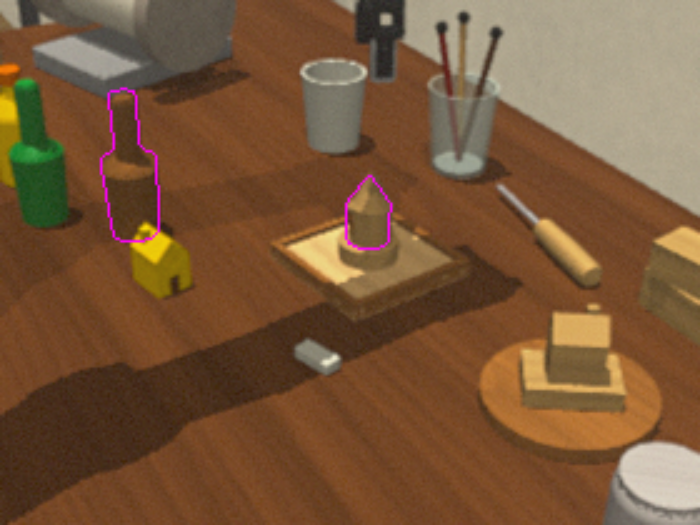

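View pics/g9_top.png

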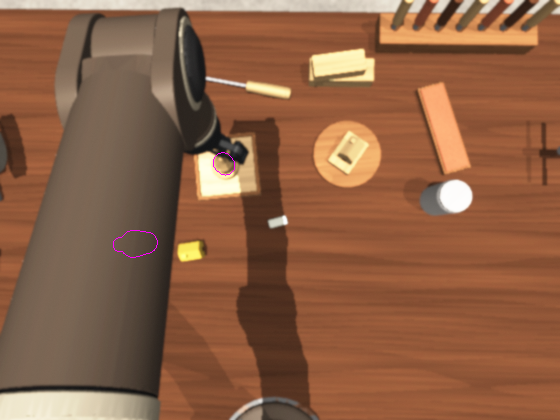

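```bash
python3 -m pendant '[0.02,0.008,-0.01,0,0,0, 0.04,0.0165,0,0,0,0, 0.04,0.0165,0,0,0,0, 0.04,0.0165,0,0,0,0, 0.04,0.0165,0,0,0,0, 0.038,0.0165,0,0,0,0, 0.0105,0.004,0,0,0,0, 0,0,0,0,0,0]'; python3 - <<'E'
from est import *
go(.45,.2935,.092,np.radians(67.5))
p=arm.capture("side"); cv2.imwrite("pics/s10.png",cv2.resize(p["img"][60:260,90:340],None,fx=2.8,fy=2.8))
tp=arm.get_obs()["eef_pos"]; print(proj(p,tp[None]), proj(p,np.array([[.45,.2935,.15],[.45,.2935,0]])))
E
```

```text
time: 35.2
eef_pos: [0.4486, 0.2957, 0.2093]
tcp_rot: [-0.0, 0.193, 0.981, -0.0]
ft_force: [0.6, -0.9, 0.9]
opening: 0.085
t35.2 pos [0.4486 0.2957 0.2093] jaw 67.8 tilt 0.06 open 0.0850 F [ 0.6 -0.9  0.9] | tool shift mm [ -2.3  -1.4 117.3]  turn about tool z 0.3 (j7 0.63)
[[186.05969923 104.12252004]] [[188.59554248 128.14185941]
 [194.21793343 182.47829397]]
```

View pics/s10.png

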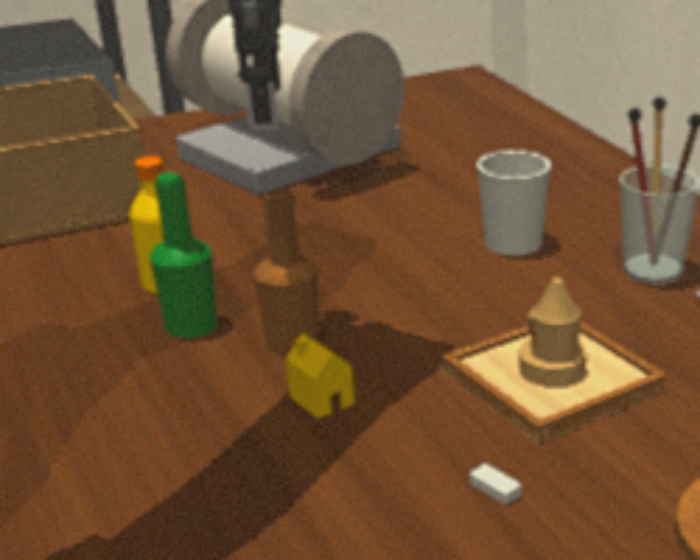

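```bash
python3 -m pendant '[-0.003,-0.0015,0.03,0,0,0, 0,0,0.03,0,0,0, 0,0,0.025,0,0,0, 0,0,0.015,0,0,0, 0,0,0.01,0,0,0, 0,0,0.005,0,0,0, 0,0,0,0,0,0]'; python3 - <<'E'
from est import *
go(.4515,.293,.092,np.radians(67.5))
p=arm.capture("side"); cv2.imwrite("pics/s11.png",cv2.resize(p["img"][60:260,90:340],None,fx=2.8,fy=2.8))
E
```

```text
time: 35.95
eef_pos: [0.4529, 0.2908, 0.0945]
tcp_rot: [0.0, 0.195, 0.981, -0.0]
ft_force: [-0.5, 0.3, 0.0]
opening: 0.0855
t36.0 pos [0.4529 0.2908 0.0945] jaw 67.5 tilt 0.04 open 0.0855 F [-0.5  0.3  0. ] | tool shift mm [2.2 1.5 2.5]  turn about tool z -0.0 (j7 0.71)
```

View pics/s11.png

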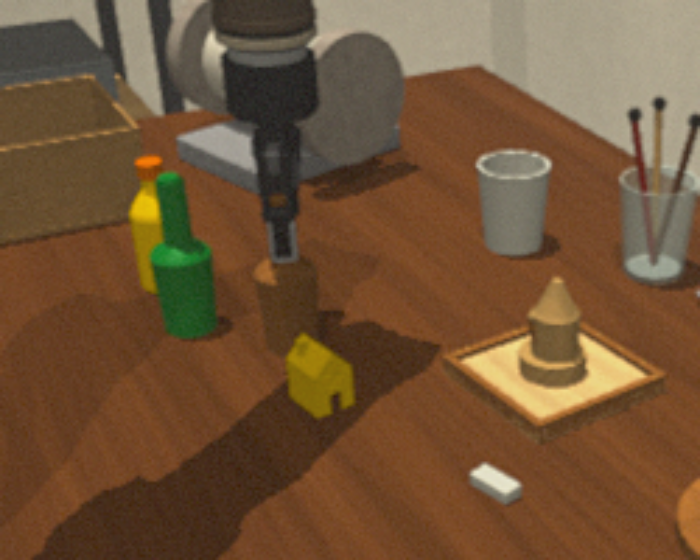

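```bash
python3 -m pendant '[0.0015,0.0015,0.001,0,0,0, 0,0,0,0,0,0]'; python3 -m pendant '[0,0,0,0,0,0, 0,0,0,0,0,0, 0,0,0,0,0,0, 0,0,0,0,0,0, 0,0,0,0,0,0, 0,0,0,0,0,0, 0,0,0,0,0,0, 0,0,0,0,0,0]' 255 80; python3 - <<'E'
from h import *
go(.4515,.293,.2)
E
```

```text
time: 36.2
eef_pos: [0.4517, 0.2942, 0.0944]
tcp_rot: [0.0, 0.194, 0.981, 0.001]
ft_force: [0.2, -0.7, -0.9]
opening: 0.0857
time: 37.0
eef_pos: [0.4514, 0.2932, 0.094]
tcp_rot: [-0.0, 0.195, 0.981, -0.0]
ft_force: [-2.1, -1.9, 5.2]
opening: 0.0244
t37.0 pos [0.4514 0.2932 0.094 ] jaw 67.5 tilt 0.02 open 0.0244 F [-2.1 -1.9  5.2] | tool shift mm [-1.00e-01 -2.00e-01 -1.06e+02]
```

Gripped at 24 mm; lift 150 mm.

```bash
python3 -m pendant '[0,0,-0.008,0,0,0, 0,0,-0.018,0,0,0, 0,0,-0.026,0,0,0, 0,0,-0.03,0,0,0, 0,0,-0.03,0,0,0, 0,0,-0.026,0,0,0, 0,0,-0.012,0,0,0, 0,0,0,0,0,0]'; python3 -m pendant '[0,0,0,0,0,0]'; python3 - <<'E'
from est import *
go(.6417,-.0142,.244,np.radians(67.5))
_,c,_=run({'mallet':(.45,.2935,(0,))},z0={'mallet':arm.get_obs()["eef_pos"][2]-.094},show="g12",views=("side",))
a=cv2.imread('pics/g12_side.png')[20:230,90:370]; cv2.imwrite('pics/g12c.png',cv2.resize(a,None,fx=2.5,fy=2.5))
E
```

```text
time: 37.8
eef_pos: [0.4521, 0.2941, 0.2451]
tcp_rot: [0.001, 0.195, 0.981, 0.001]
ft_force: [0.4, 0.5, -3.1]
opening: 0.0244
time: 37.9
eef_pos: [0.4509, 0.2934, 0.2427]
tcp_rot: [-0.0, 0.195, 0.981, -0.001]
ft_force: [0.3, 0.1, -3.8]
opening: 0.0244
t37.9 pos [0.4509 0.2934 0.2427] jaw 67.6 tilt 0.08 open 0.0244 F [ 0.3  0.1 -3.8] | tool shift mm [-293.7 -211.5   -1.3]  turn about tool z 0.1 (j7 0.62)
mallet x 0.4504 y 0.2952 yaw -6.3 cost 0.36 {'side': (np.float64(0.4504), np.float64(0.2952), np.float64(-6.3), np.float64(0.36))}
```

View pics/g12c.png

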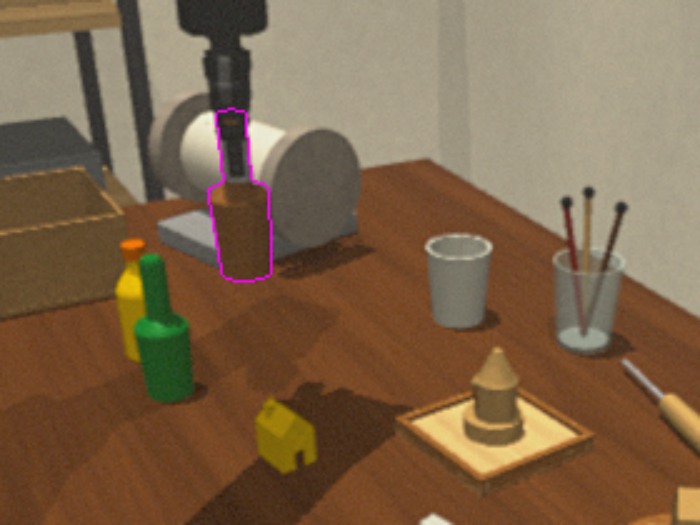

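```bash
python3 -m pendant '[-0.008,-0.006,0,0,0,0, -0.016,-0.0115,0,0,0,0, -0.0235,-0.017,0,0,0,0, -0.0235,-0.017,0,0,0,0, -0.0235,-0.017,0,0,0,0, -0.0235,-0.017,0,0,0,0, -0.0235,-0.017,0,0,0,0, -0.0235,-0.017,0,0,0,0]'; python3 -m pendant '[-0.0235,-0.017,0,0,0,0, -0.0235,-0.017,0,0,0,0, -0.0235,-0.017,0,0,0,0, -0.0235,-0.017,0,0,0,0, -0.02,-0.014,0,0,0,0, -0.01,-0.007,0,0,0,0, 0,0,0,0,0,0, 0,0,0,0,0,0]'; python3 - <<'E'
from est import *
go(.6417,-.0142,.097)
_,c,_=run({'mallet':(.6417,-.014,(0,))},z0={'mallet':arm.get_obs()["eef_pos"][2]-.094},show="g13",views=("side",))
E
```

```text
time: 38.8
eef_pos: [0.5587, 0.118, 0.243]
tcp_rot: [-0.0, 0.195, 0.981, -0.001]
ft_force: [-0.1, 0.2, -3.7]
opening: 0.0245
time: 39.6
eef_pos: [0.6384, -0.0087, 0.2432]
tcp_rot: [-0.001, 0.195, 0.981, 0.0]
ft_force: [-0.5, 1.3, -2.5]
opening: 0.0243
t39.6 pos [ 0.6384 -0.0087  0.2432] jaw 67.6 tilt 0.09 open 0.0243 F [-0.5  1.3 -2.5] | tool shift mm [ -5.3  -3.8 146.2] 
mallet x 0.6361 y -0.0104 yaw 4.1 cost 0.28 {'side': (np.float64(0.6362), np.float64(-0.0102), np.float64(9.7), np.float64(0.28))}
```

View pics/g13_side.png

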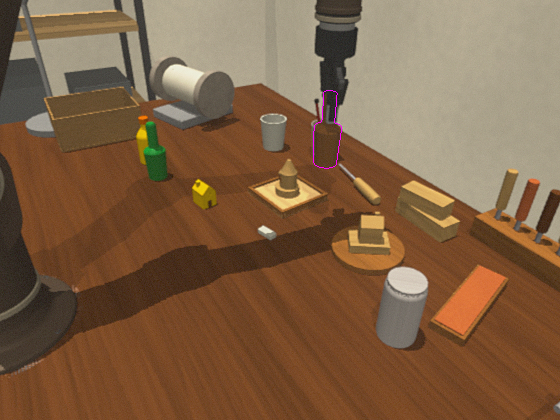

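```bash
python3 -m pendant '[-0.005,-0.004,0.01,0,0,0, 0,0,0.02,0,0,0, 0,0,0.025,0,0,0, 0,0,0.025,0,0,0, 0,0,0.025,0,0,0, 0,0,0.015,0,0,0, 0,0,0.01,0,0,0, 0,0,0.005,0,0,0]'; python3 -m pendant '[0,0,0.003,0,0,0, 0,0,0,0,0,0, 0,0,0,0,0,0]'; python3 - <<'E'
from est import *
go(.6417,-.0142,.095)
E
```

```text
time: 40.5
eef_pos: [0.6419, -0.015, 0.108]
tcp_rot: [-0.0, 0.195, 0.981, -0.0]
ft_force: [-0.2, -0.1, -3.2]
opening: 0.0245
time: 40.8
eef_pos: [0.6426, -0.0152, 0.1066]
tcp_rot: [0.001, 0.195, 0.981, 0.0]
ft_force: [-0.2, 0.2, -2.7]
opening: 0.0248
t40.8 pos [ 0.6426 -0.0152  0.1066] jaw 67.5 tilt 0.08 open 0.0248 F [-0.2  0.2 -2.7] | tool shift mm [ 1.2  0.6 11.6]
```

```bash
python3 -m pendant '[0.0005,0.0005,0.005,0,0,0, 0,0,0.003,0,0,0, 0,0,0.002,0,0,0, 0,0,0.001,0,0,0, 0,0,0,0,0,0, 0,0,0,0,0,0]'; python3 - <<'E'
from est import *
go(.6417,-.0142,.0945)
E
```

```text
time: 41.4
eef_pos: [0.6419, -0.0145, 0.0948]
tcp_rot: [0.0, 0.195, 0.981, 0.0]
ft_force: [0.2, 0.2, -4.5]
opening: 0.0244
t41.4 pos [ 0.6419 -0.0145  0.0948] jaw 67.6 tilt 0.01 open 0.0244 F [ 0.2  0.2 -4.5] | tool shift mm [0.3 0.2 0.3]
```

```bash
python3 -m pendant '[0,0,0.0005,0,0,0, 0,0,0.0005,0,0,0, 0,0,0,0,0,0]'; python3 - <<'E'
from est import *
go(.6417,-.0142,.0945)
E
```

```text
time: 41.7
eef_pos: [0.6419, -0.0145, 0.0941]
tcp_rot: [0.0, 0.195, 0.981, 0.0]
ft_force: [-0.3, -0.1, 0.1]
opening: 0.0246
t41.7 pos [ 0.6419 -0.0145  0.0941] jaw 67.5 tilt 0.02 open 0.0246 F [-0.3 -0.1  0.1] | tool shift mm [ 0.4  0.2 -0.4]
```

Load has transferred to the table. Release, rise straight up.

```bash
python3 -m pendant '[0,0,0,0,0,0, 0,0,0,0,0,0, 0,0,0,0,0,0, 0,0,0,0,0,0, 0,0,0,0,0,0]' 0 20;  python3 -m pendant '[0,0,-0.01,0,0,0, 0,0,-0.03,0,0,0, 0,0,-0.04,0,0,0, 0,0,-0.04,0,0,0, 0,0,-0.02,0,0,0, 0,0,0,0,0,0, 0,0,0,0,0,0]'; python3 - <<'E'
from est import *
go(.50,-.0142,.25)
_,c,_=run({'mallet':(.6417,-.014,(0,)),'gnome':(.6255,.12,(0,)),'house':(.657,-.149,(-.6,)),'can':(.5596,-.3426,(0,)),'eraser':(.5033,.0017,(.12,))},z0={'gnome':.032,'house':.035},show="g14",views=("side",))
E
```

```text
time: 42.2
eef_pos: [0.6418, -0.0145, 0.0938]
tcp_rot: [0.0, 0.195, 0.981, 0.0]
ft_force: [0.2, -0.3, 0.7]
opening: 0.0857
time: 42.9
eef_pos: [0.6418, -0.0144, 0.2344]
tcp_rot: [0.0, 0.195, 0.981, 0.0]
ft_force: [-0.1, -0.1, 0.2]
opening: 0.0852
t42.9 pos [ 0.6418 -0.0144  0.2344] jaw 67.6 tilt 0.06 open 0.0852 F [-0.1 -0.1  0.2] | tool shift mm [131.1 -53.9 -15.8] 
mallet x 0.6394 y -0.0165 yaw 16.6 cost 0.12 {'side': (np.float64(0.6394), np.float64(-0.0165), np.float64(16.6), np.float64(0.12))}
gnome x 0.6257 y 0.1190 yaw -1.4 cost 0.08 {'side': (np.float64(0.6258), np.float64(0.1191), np.float64(0.0), np.float64(0.08))}
house x 0.6562 y -0.1495 yaw -34.2 cost 0.07 {'side': (np.float64(0.6562), np.float64(-0.1495), np.float64(-34.2), np.float64(0.07))}
can x 0.5593 y -0.3431 yaw 11.3 cost 0.08 {'side': (np.float64(0.5593), np.float64(-0.3431), np.float64(11.3), np.float64(0.08))}
eraser x 0.5024 y 0.0022 yaw 10.7 cost 0.19 {'side': (np.float64(0.5024), np.float64(0.0022), np.float64(10.7), np.float64(0.19))}
```

View pics/g14_side.png

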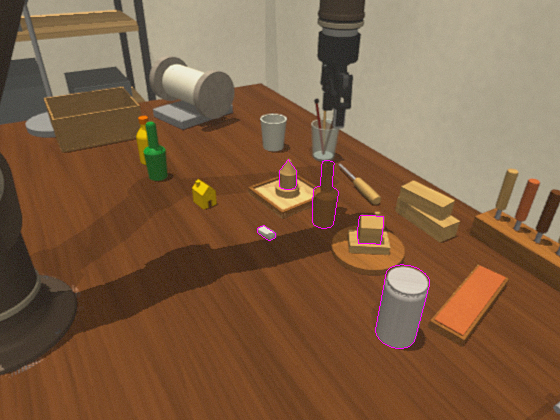

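```bash
python3 -m pendant '[0,0,-0.03,0,0,0, 0.03,0.02,0,0,0,0, 0.04,0.028,0,0,0,0, 0.04,0.028,0,0,0,0, 0.04,0.028,0,0,0,0, 0.04,0.028,0,0,0,0, 0.04,0.028,0,0,0,0, 0.04,0.028,0,0,0,0]'; python3 -m pendant '[0.04,0.028,0,0,0,0, 0.04,0.028,0,0,0,0, 0.03,0.02,0,0,0,0, 0,0,0,0,0,0, 0,0,0,0,0,0, 0,0,0,0,0,0]'; python3 - <<'E'
from est import *
go(.50,-.0142,.25)
_,c,_=run({'round_board':(.658,-.148,(0,)),'tray':(.6255,.12,(.12,)),'oblong_base':(.658,-.148,(-.6,)),'round_base':(.6255,.12,(0,)),'mallet':(.6417,-.014,(0,)),'gnome':(.6255,.12,(0,)),'house':(.657,-.149,(-.6,)),'can':(.5596,-.3426,(0,))},z0={'gnome':.032,'house':.035,'oblong_base':.015,'round_base':.012},show="g15")
E
```

```text
time: 44.0
eef_pos: [0.4627, 0.2637, 0.2636]
tcp_rot: [-0.0, 0.195, 0.981, -0.0]
ft_force: [0.5, 0.8, 0.0]
opening: 0.0851
time: 44.6
eef_pos: [0.3923, 0.3734, 0.2636]
tcp_rot: [0.0, 0.196, 0.981, -0.0]
ft_force: [0.7, 0.1, 0.2]
opening: 0.0855
t44.6 pos [0.3923 0.3734 0.2636] jaw 67.4 tilt 0.05 open 0.0855 F [0.7 0.1 0.2] | tool shift mm [-248.1 -316.6   14. ] 
round_board x 0.6586 y -0.1475 yaw 7.6 cost 0.33 {'top': (np.float64(0.6598), np.float64(-0.1475), np.float64(10.1), np.float64(0.27)), 'side': (np.float64(0.6567), np.float64(-0.1482), np.float64(14.4), np.float64(0.37))}
tray x 0.6255 y 0.1197 yaw 7.4 cost 0.27 {'top': (np.float64(0.6268), np.float64(0.1201), np.float64(7.0), np.float64(0.2)), 'side': (np.float64(0.6242), np.float64(0.1189), np.float64(7.5), np.float64(0.34))}
oblong_base x 0.6575 y -0.1478 yaw -34.7 cost 0.47 {'top': (np.float64(0.6583), np.float64(-0.1476), np.float64(-33.8), np.float64(0.53)), 'side': (np.float64(0.6556), np.float64(-0.1503), np.float64(-36.6), np.float64(0.38))}
round_base x 0.6242 y 0.1205 yaw 21.2 cost 0.59 {'top': (np.float64(0.626),
[... 309 characters left out ...]
at64(-0.017), np.float64(13.5), np.float64(0.09))}
gnome x 0.6264 y 0.1194 yaw 6.9 cost 0.08 {'top': (np.float64(0.6272), np.float64(0.1191), np.float64(11.0), np.float64(0.06)), 'side': (np.float64(0.6249), np.float64(0.1183), np.float64(9.4), np.float64(0.07))}
house x 0.6584 y -0.1487 yaw -34.3 cost 0.08 {'top': (np.float64(0.6591), np.float64(-0.1489), np.float64(-33.9), np.float64(0.06)), 'side': (np.float64(0.6564), np.float64(-0.1499), np.float64(-35.8), np.float64(0.07))}
can x 0.5596 y -0.3425 yaw 12.8 cost 0.11 {'top': (np.float64(0.5589), np.float64(-0.3394), np.float64(22.7), np.float64(0.13)), 'side': (np.float64(0.5597), np.float64(-0.3424), np.float64(11.9), np.float64(0.08))}
```

View pics/g15_top.png

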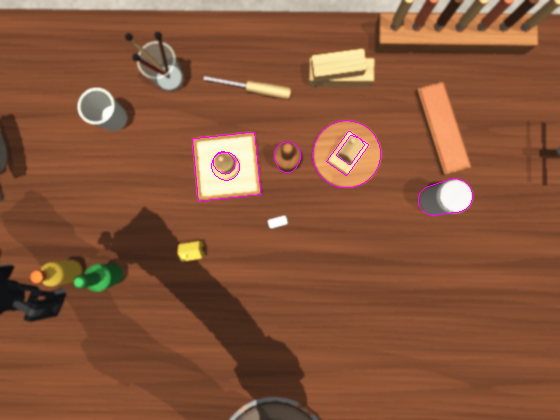

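```bash
python3 -c "
from station import arm
print(arm.sign_off())"
```

```text
the job is handed in; nothing more can be done
None
```

I dealt the pieces in the order you asked: oblong base on the round board, round base in the tray, house on the oblong base, gnome on the round base, then the mallet midway. I handed the job in at about 45 s; it gave no verdict.

My last checks used both cameras, with the arm clear at z 0.26 m:

| Piece | Checked result |
|---|---|
| Oblong and round bases | about 1–2 mm from their board centres |
| House | about 1–2 mm from the base's centre, ridge within about 1° of its length |
| Gnome | about 2 mm from the round base's centre |
| Mallet | upright, about 133 and 137 mm from the board centres, about 2 mm off the line |
| Can | not moved, to within the measurement |
| Eraser | not moved, to within about 1 mm (side camera only) |

- **Weak fits:** the last fits of the two bases were poor because the house and gnome hide much of them. Their positions rest mainly on clearer fits made before they were covered (the round base from the side camera only) and agree with the last pictures.
- **Camera disagreement:** the two cameras differ by 1–3 mm throughout, which is about the calibration error.
- **Nothing failed:** no check failed. The yellow house and green mallet were left alone.

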